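# Pour the terminal blocks into the jar and make up the resistor repair kit

### The arm

A 7-joint arm with a two-finger parallel gripper is mounted at the origin on the work surface. World frame = base frame: x ahead of the robot, y to its left, z up, the work surface at z = 0. Lengths are in m, angles in rad, forces in N, time in s.
With the tool pointing down it reaches from about 0.4 to 0.875 m from the base axis. Payload 19.3 kg.
Tool frame: the origin (TCP) lies between the finger pads; the fingertips stand 17 mm ahead of it and the grasp point (between the pads) lies 2 mm behind it; z points along the fingers, y is the line along which they close (so a half turn about z gives the same grasp; the last joint's range is limited). The gripper opens to 85 mm and grips with 20 to 120 N. Pads are 22 mm wide; open, the fingers measure 114 mm over their backs; the gripper's body (76 mm by 85 mm) begins 54 mm behind the grasp point. The pads swing forward as they close: fully open they stand 13 mm farther back than shut.
Start: joints at [-1.335, 0.521, -0.036, 1.599, 0.021, 1.021, -0.113], TCP at [0.188, 0.596, 0.248] pointing down, gripper open.
Joint ranges: [-2.91, 2.91], [-0.3, 2.13], [-1.5, 1.42], [0.17, 2.43], [-1.26, 4.41], [0.16, 1.93], [-2.52, 2.52]. Speed limits (rad/s): [1.89, 1.89, 2.39, 2.39, 3.01, 3.01, 3.01].

### API

Orientations are given as [roll, pitch, yaw] about the fixed x, y, z axes, in that order (R = Rz(yaw) Ry(pitch) Rx(roll)).
In Python, from workcell import bot gives the robot as it stands.
- The arm moves only by the shell command python3 -m inch 'ROWS' [FORCE]. ROWS is JSON, a list of rows, each a list of 7 numbers: the shift along the tool's x, y, z in units of 200 mm (1.0 is 200 mm), then the turn, a rotation vector about the tool's x, y, z in units of 90 degrees (1.0 is 90 degrees), then the opening, from 0 (shut) to 1 (fully open). In form: [[x, y, z, rx, ry, rz, grip], ...]. A call has 1 to 20 rows; each row is the pose to reach, as a shift and turn from the pose commanded when the call began, along the tool's axes at that moment; what a row does not reach only later rows make up. A row lasts 1/8 s, in which the tool goes at most 62.5 mm and 10.7 degrees, less where a joint would pass 70% of its speed; a pose out of reach is approached as far as the arm can. A call with a number of a shift or a turn outside -1 to 1 is refused whole. A call with a gripper value outside its range is refused whole. The fingers move at their own pace and stop on an object; FORCE is the grip in N (left out, the last holds). Time passes only in rows, so rows that repeat a pose let the fingers close. It gives the time, the measured TCP pose, the force, the opening and the grip force at its end, in the units of the state.
- bot.observe(): the state, without advancing time (a new reading comes with each control period).
- bot.grab_frame(name): name is "scene" or "side" or "wrist"; returns a dict with "img" (420x560x3 uint8, red, green, blue), "z_map" (420x560 float32, m along the optical axis (not along the pixel's ray), 0 where there is no reading), "vfov" (degrees; the focal length in pixels is half the picture's height over the tangent of half this angle, whatever the lens; pixels are square), "cx", "cy" (the principal point, pixels), "rvec" (rotation vector, rad) and "tvec" (3), from world to camera coordinates, as OpenCV has them. Camera axes: x right, y down, z forward; pixel columns grow to the right and rows downward; lengths in m; the calibration is good to about 2 mm. A picture is of the moment at which its call begins.
- bot.job_done(): hands the job in; it is judged then, once.
The state is a dict: "clock": time; "qpos": joint angles; "qd": joint speeds; "joint_efforts": joint torques, N m; "position": TCP position; "tool_rot": TCP orientation; "force": force on the tool from outside, world axes, zero at the start; "moment": the same for the moment, N m; "grip_width": finger opening in m; "finger_force": force on a finger pad.
Only numpy, scipy, OpenCV 4.12 (cv2) and the standard library are available. Lean on these libraries where they do the work, as an engineer would, in place of code of your own. Each camera call takes 0.05 s, during which the arm holds its last target. There are 200 camera calls.

### The job

Make up the repair kit for the load bank. First put the brown bakelite terminal blocks lying about on the bench into the blue scoop with those already there, then tip the scoop to pour all of them together through the orange funnel into the green jar, and put the scoop back down flat on the bench. Then lift the funnel off by its tab and seat it upright in the steel funnel rest, stand the jar upright in the open bay of the blue kit tray, and pull the gold resistor out of the grey holder and stand it in the tray's tall pocket, leaving the other things on the bench alone.

Things in the scene. Friction and masses are not known exactly. Their poses are not given: they have to be found in the camera images.
- block0_c (a point): Centre of a brown bakelite terminal block, 13 (x) by 11 (y) by 11 mm, 10 g, brass ends on its x axis and a screw on top. It starts flat on the bench; may be absent.
- block1_c (a point): Centre of a brown bakelite terminal block, 13 (x) by 11 (y) by 11 mm, 10 g, brass ends on its x axis and a screw on top. It starts flat on the bench; may be absent.
- block2_c (a point): Centre of a brown bakelite terminal block, 13 (x) by 11 (y) by 11 mm, 10 g, brass ends on its x axis and a screw on top. It starts flat on the bench; may be absent.
- stray0_c (a point): Centre of a brown bakelite terminal block, 13 (x) by 11 (y) by 11 mm, 10 g, brass ends on its x axis and a screw on top. It starts flat on the bench; may be absent.
- stray1_c (a point): Centre of a brown bakelite terminal block, 13 (x) by 11 (y) by 11 mm, 10 g, brass ends on its x axis and a screw on top. It starts flat on the bench; may be absent.
- stray2_c (a point): Centre of a brown bakelite terminal block, 13 (x) by 11 (y) by 11 mm, 10 g, brass ends on its x axis and a screw on top. It starts flat on the bench; may be absent.
- stray3_c (a point): Centre of a brown bakelite terminal block, 13 (x) by 11 (y) by 11 mm, 10 g, brass ends on its x axis and a screw on top. It starts flat on the bench; may be absent.
- scoop: Blue plastic scoop, 140 g. Origin under the pan, z up, pouring end to -x, handle to +x. Inside x -56..53, y -36..36 mm; sides 36 mm high, back wall 64 mm high at x 56. Floor 3 mm thick, from x = -12 ramping up 12.5 degrees to 13 mm at the pouring end, which has no wall. Put blocks at about (15, 0). Rests flat. Blocks slide out when it is tipped 30 to 45 degrees.
- scoop_grip (a point): Middle of the scoop's black handle, a bar 60 mm long along the scoop's x, 14 mm wide (y), 24 mm high (z 40 to 64 mm); this point is at (84, 0, 52) mm in the scoop's frame. A 10 mm foot stands under its far end (x 105 to 115 mm). Pinch across the scoop's y from above.
- scoop_lip (a point): Middle of the scoop's pouring edge, at (-57, 0, 13) mm in its frame; the edge is 72 mm long along y.
- jar: Green glass jar, straight round wall, 60 mm outside, 52 mm inside, 90 mm high, 6 mm bottom, 180 g. Origin under its centre, z up.
- funnel: Orange funnel, 80 g, at the start in the jar's mouth. Origin at its stem's bottom centre, z up. Stem 46 mm outside, 40 mm inside, 22 mm long down from a flat collar 66 mm across; above it a cone opens to a rim 124 mm across, 82 mm above the origin. The collar rests on the mouth of the jar (origin then 68 mm above the jar's bottom) or of the rest (origin 18 mm above the bench).
- funnel_rim (a point): Centre of the funnel's rim, 82 mm above its origin.
- funnel_tab (a point): Grip point on the funnel's black upright tab, at (-76, 0, 96) mm in the funnel's frame. The tab is 26 mm along the funnel's x (radial), 12 mm thick along its y, and reaches from 56 to 112 mm above the origin. Pinch it across the funnel's y from above.
- funnel_rest: Funnel rest, a steel cup fixed to the bench, 68 mm outside, 58 mm inside, 40 mm high; origin under its centre, on the bench.
- kit_tray: Blue kit tray fixed to the bench, 120 (x) by 180 (y) mm, floor 5 mm thick, walls 35 mm high; origin under its centre. The corner x > -10, y > 23 mm is a tall square pocket, 90 mm high, 61 by 58 mm inside, middle at (25, 56) mm in the tray's frame. The open bay for the jar is the part y < 20 mm, 110 by 107 mm inside, middle at (0, -33) mm.
- resistor: Gold rod with silver bands near its ends, 20 mm diameter, 160 mm long, 90 g; origin at its lower end's centre, z along it, up. It stands in one of two bores, 27 mm wide, 60 mm deep and 60 mm apart, of a fixed grey holder 115 by 52 by 70 mm; its lower end is 10 mm above the bench. The other bore holds a screwdriver of like height.
- driver: Red-handled screwdriver standing in the holder's other bore, 22 mm handle, 150 mm long; origin at its lower end. Bystander.
- capacitor: Dark blue capacitor can, 36 mm across, 55 mm high. Bystander; origin under its centre.
- spool: Solder spool, 60 mm across, 42 mm high. Bystander; origin under its centre.
There are look-alikes about, which are no part of the job. Several things look just like the jar: the one meant starts farthest from the robot's base. Several things look just like the scoop: the one meant starts farthest to the robot's left.

How it is judged:
By the outcome, as a careful person would: the job done as asked, in the order asked, and still so for the second after the job is handed in, with the robot touching nothing.
Of stray0, stray1, stray2, stray3 only 2 to 4 are there at a start; the rules pass over those that are not, and their reading is None.
At some moment in a run one of stray0, stray1, stray2, stray3, scoop may be knocked a few centimetres aside while the robot is not near it.
It also fails if it takes over 210 s, if anything falls off the work surface, if the arm or the gripper's body presses on something with over 40 N, if the wrist force passes 120 N, or if a joint passes its speed limit or range.

## Working session

There is one attempt and no reset: what is moved stays moved. The work goes in short steps, Python scripts to look and compute and a shell command to move; the robot and the scene stay as the last step left them, time stands still between calls to the robot, and variables do not carry over. Pictures are saved under pics/ and viewed, at most 16 in all, crops included, and the job is handed in when it is done.

```bash
ls; mkdir -p pics; cat > h.py <<'E'
import numpy as np, cv2
from workcell import bot
from scipy.spatial.transform import Rotation as R
def cam(name,save=None):
    d=bot.grab_frame(name)
    d['f']=d['img'].shape[0]/2/np.tan(np.radians(d['vfov'])/2)
    d['Rm']=cv2.Rodrigues(np.array(d['rvec'],float))[0]; d['t']=np.array(d['tvec'],float).ravel()
    if save:
        cv2.imwrite('pics/'+save+'.png',d['img'][:,:,::-1]); np.savez('pics/'+save+'.npz',**{k:v for k,v in d.items()})
    return d
def load(save):
    z=np.load('pics/'+save+'.npz'); return {k:z[k] for k in z}
def cloud(d):
    z=d['z_map']; v,u=np.mgrid[:z.shape[0],:z.shape[1]]
    P=np.stack([(u-d['cx'])/d['f']*z,(v-d['cy'])/d['f']*z,z],-1)
    W=(P-d['t'])@d['Rm']; W[z==0]=np.nan; return W
def ray(d,u,v,h):
    "intersect pixel with plane z=h"
    r=d['Rm'].T@np.array([(u-d['cx'])/d['f'],(v-d['cy'])/d['f'],1]); c=-d['Rm'].T@d['t']
    return c+r*(h-c[2])/r[2]
def proj(d,p):
    q=d['Rm']@np.array(p)+d['t']; return q[:2]/q[2]*d['f']+[d['cx'],d['cy']]
def move(p,yaw=None,Rt=None):
    "units from the present measured pose to tool pos p and orientation"
    o=bot.observe(); R0=R.from_euler('xyz',o['tool_rot']); 
    if Rt is None: Rt=R.from_euler('xyz',[np.pi,0,yaw])
    s=R0.inv().apply(np.array(p)-o['position'])/.2; w=(R0.inv()*Rt).as_rotvec()/(np.pi/2)
    return np.r_[s,w].round(3)
E
python3 - <<'E'
from h import *
print(bot.observe())
for n in ('scene','side','wrist'):
    d=cam(n,n+'0'); print(n,d['f'],d['cx'],d['cy'],-d['Rm'].T@d['t'],d['Rm'][2])
E
```

```text
pics
{'clock': 0.0, 'qpos': array([-1.33520307,  0.52200064, -0.03632268,  1.59998295,  0.0212003 ,
        1.02112545, -0.112845  ]), 'qd': array([-0.00112182, -0.00066028, -0.00239012,  0.00022668, -0.00065257,
        0.00036733, -0.00111386]), 'joint_efforts': array([-3.54304193e-04, -9.27092099e+01,  1.97929122e+00, -3.69960880e+01,
        1.77728443e-02,  7.52110442e-03,  8.10458090e-06]), 'position': array([0.1880979 , 0.59569342, 0.24774309]), 'tool_rot': array([-3.14046440e+00,  8.40448220e-05,  2.83574008e+00]), 'force': array([-0.42216267, -0.19804832, -0.43469995]), 'moment': array([ 0.05372914, -0.01086833,  0.01646842]), 'finger_force': 0.0, 'grip_width': 0.08539527577403452}
scene 421.15418593065306 273.3599531802954 212.31002285757495 [1.29368991 0.18712353 0.69225124] [-0.78795844 -0.18566495 -0.58706901]
side 495.3746730876327 289.6981395183954 200.63821610889602 [-0.13090105 -0.91399024  0.9053828 ] [ 0.46540594  0.67615762 -0.57114638]
wrist 302.00629997842236 277.1499483473861 209.34994363893216 [0.10857857 0.62106982 0.37318718] [ 0.30826835 -0.09822308 -0.94621501]
```

```bash
python3 -c "
import cv2,numpy as np
" ; true
```

```text
(no output)
```

View pics/scene0.png

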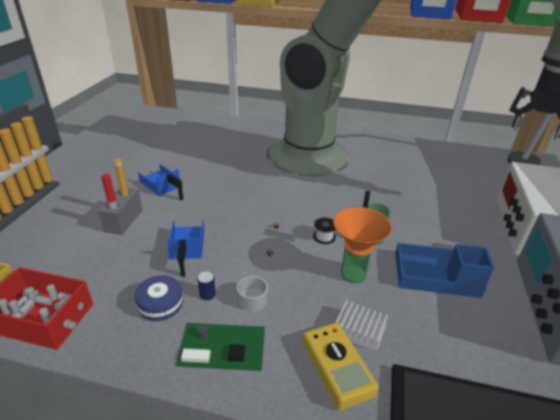

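View pics/side0.png

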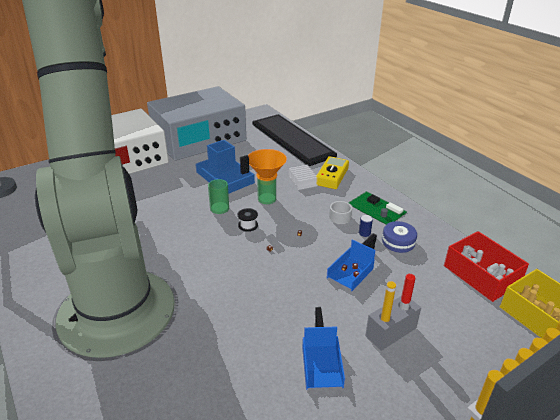

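The scene view shows the scoop with blocks at (186,243), the strays at (276,226) and (269,253), the funnel and jar at (358,245), the rest at (252,293), the tray at (442,270), and the holder at (120,200) with the gold rod at (120,178). The side view shows three blocks in the scoop at (352,265) and the second scoop at (322,355). Next I'll build a fused top-down map.

```bash
python3 - <<'E'
from h import *
# ortho map, x 0.25..0.95 up, y -0.6..0.6 ; 2mm
def ortho(names,x0,x1,y0,y1,s):
    H=int((x1-x0)/s);W=int((y1-y0)/s);img=np.zeros((H,W,3),np.uint8);zz=np.full((H,W),-1.)
    for n in names:
        d=load(n);C=cloud(d).reshape(-1,3);I=d['img'].reshape(-1,3)
        ok=np.isfinite(C).all(1)&(C[:,2]<.3)&(C[:,2]>-.02);C=C[ok];I=I[ok]
        r=((x1-C[:,0])/s).astype(int);c=((y1-C[:,1])/s).astype(int)
        k=(r>=0)&(r<H)&(c>=0)&(c<W)
        for a,b,z,p in zip(r[k],c[k],C[k,2],I[k]):
            if z>zz[a,b]: zz[a,b]=z;img[a,b]=p
    return img,zz
img,zz=ortho(['scene0','side0'],.2,.95,-.5,.5,.0025)
m=(zz<0).astype(np.uint8)
img=cv2.inpaint(img,m,2,cv2.INPAINT_TELEA)
img=cv2.resize(img,None,fx=2,fy=2,interpolation=cv2.INTER_NEAREST)
for i in range(0,800,80): cv2.putText(img,f'{.5-i*.00125:.1f}',(i,12),0,.4,(255,255,0),1); cv2.line(img,(i,0),(i,600),(90,90,90),1)
for i in range(0,600,80): cv2.putText(img,f'{.95-i*.00125:.2f}',(0,i+12),0,.4,(255,255,0),1)
cv2.imwrite('pics/ortho.png',img[:600,:800,::-1])
# brown blobs
for n in('scene0','side0'):
    d=load(n);h=cv2.cvtColor(d['img'],cv2.COLOR_RGB2HSV);C=cloud(d)
    m=((h[...,0]<16)&(h[...,1]>90)&(h[...,2]<170)&(h[...,2]>30)).astype(np.uint8)
    N,L,S,ce=cv2.connectedComponentsWithStats(m)
    for i in range(1,N):
        if 6<S[i,4]<400:
            print(n,S[i,4],ce[i].round(),np.nanmedian(C[L==i],0).round(3))
E
```

```text
scene0 53 [180.   1.] [-0.509 -0.658  0.365]
scene0 73 [397.   1.] [-1.085  0.231  0.329]
scene0 9 [142.  13.] [-0.57  -0.884  0.293]
scene0 10 [162.  30.] [-0.743 -0.887  0.182]
scene0 222 [108. 188.] [ 0.548 -0.404  0.129]
scene0 240 [509. 190.] [0.194 0.589 0.081]
scene0 7 [270. 254.] [0.544 0.005 0.009]
side0 160 [122. 154.] [0.223 0.589 0.082]
side0 176 [265. 171.] [0.526 0.176 0.128]
side0 11 [300. 232.] [ 0.534 -0.002  0.01 ]
side0 20 [269. 248.] [ 0.423 -0.013  0.007]
side0 11 [345. 267.] [ 0.546 -0.191  0.012]
side0 17 [355. 267.] [ 0.574 -0.202  0.01 ]
side0 12 [356. 274.] [ 0.554 -0.227  0.012]
side0 65 [404. 289.] [ 0.527 -0.41   0.126]
side0 34 [411. 292.] [ 0.538 -0.421  0.119]
```

View pics/ortho.png

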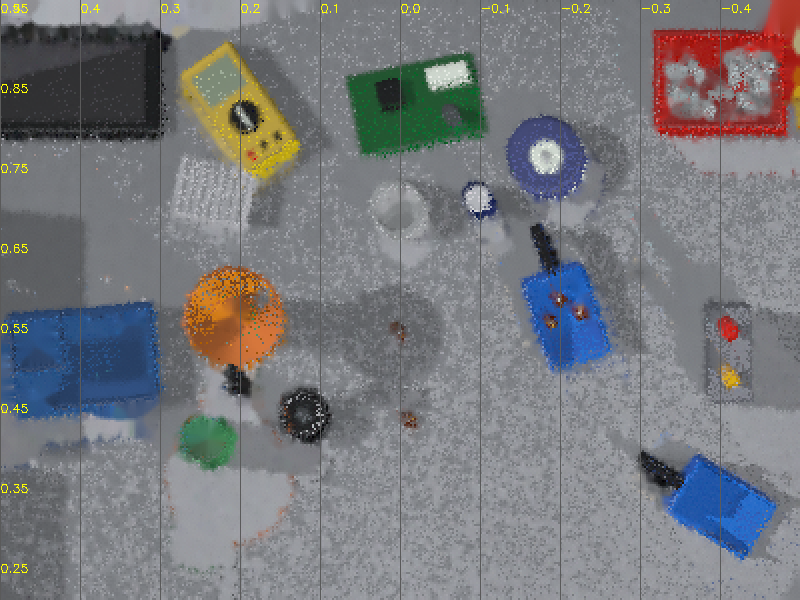

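The map gives these approximate world positions:
- **Strays:** (0.54, 0.00) and (0.43, -0.01).
- **Scoop:** pan at (0.565, -0.195) with its handle at about (0.66, -0.165).
- **Rest:** (0.70, 0.0).
- **Funnel:** (0.56, 0.21), with its tab on the robot side.
- **Tray:** (0.51, 0.40).
- **Gold rod:** (0.49, -0.405).

I'll move towards the strays and look with the wrist camera.

```bash
python3 - <<'E'
from h import *
print(move([.36,.33,.26],2.2)); print(move([.50,.0,.26],1.57))
E
```

```text
[-1.220e+00 -1.009e+00 -6.000e-02 -1.000e-03  0.000e+00  4.050e-01]
[-2.384 -2.371 -0.058 -0.     0.     0.806]
```

```bash
python3 -m inch '[[-0.3,-0.25,-0.06,0,0,0,1],[-0.6,-0.5,-0.06,0,0,0,1],[-0.9,-0.8,-0.06,0,0,0,1],[-1,-1,-0.06,0,0,0,1],[-1,-1,-0.06,0,0,0,1]]' && python3 -m inch '[[-0.3,-0.3,0,0,0,0.1,1],[-0.6,-0.6,0,0,0,0.2,1],[-0.9,-0.9,0,0,0,0.3,1],[-1,-1,0,0,0,0.4,1],[-1,-1,0,0,0,0.6,1],[-1,-1,0,0,0,0.8,1],[-1,-1,0,0,0,0.8,1]]'; python3 - <<'E'
from h import *
print(move([.47,.0,.26],1.57)); cam('wrist','w1')
E
```

```text
clock: 0.78
position: [0.3196, 0.3421, 0.2604]
tool_rot: [-3.141, 0.0, 2.833]
force: [0.3, 0.9, 0.5]
grip_width: 0.0859
finger_force: 0.0
clock: 1.65
position: [0.4492, 0.0936, 0.2602]
tool_rot: [-3.141, 0.0, 1.638]
force: [-0.2, -0.4, -0.2]
grip_width: 0.0851
finger_force: 0.0
[-0.474  0.072  0.001 -0.     0.     0.043]
```

```bash
python3 -m inch '[[-0.24,0.07,0,0,0,0.04,1],[-0.47,0.07,0,0,0,0.04,1],[-0.47,0.07,0,0,0,0.04,1],[-0.47,0.07,0,0,0,0.04,1]]'; python3 - <<'E'
from h import *
w=cam('wrist','w2'); s=cam('scene','scene1');d2=cam('side','side1')
W=cv2.resize(w['img'],(800,600)); cv2.imwrite('pics/w2b.png',W[:,:,::-1])
for n,d in(('w',w),('scene',s),('side',d2)):
    h=cv2.cvtColor(d['img'],cv2.COLOR_RGB2HSV);C=cloud(d)
    m=((h[...,0]<16)&(h[...,1]>70)&(h[...,2]<190)&(h[...,2]>30)&(C[...,2]<.06)).astype(np.uint8)
    N,L,S,ce=cv2.connectedComponentsWithStats(m)
    for i in range(1,N):
        if 6<S[i,4]<3000: print(n,S[i,4],ce[i].round(),np.nanmedian(C[L==i],0).round(3))
E
```

```text
clock: 2.2
position: [0.47, 0.0018, 0.2602]
tool_rot: [-3.141, -0.0, 1.584]
force: [-0.3, -0.3, -0.8]
grip_width: 0.0855
finger_force: 0.0
w 76 [331. 175.] [0.537 0.004 0.01 ]
w 76 [245. 183.] [ 0.429 -0.007  0.011]
w 60 [350. 308.] [ 0.579 -0.194  0.013]
w 8 [332. 306.] [ 0.552 -0.19   0.014]
w 55 [335. 322.] [ 0.559 -0.22   0.013]
w 327 [548. 385.] [ 0.897 -0.32   0.028]
w 97 [460. 414.] [ 0.79  -0.411  0.006]
scene 7 [154.  83.] [-0.577 -0.885 -0.034]
scene 8 [540. 113.] [-0.628  0.884  0.009]
scene 7 [525. 119.] [-0.766  0.885 -0.078]
scene 48 [506. 197.] [0.192 0.589 0.053]
scene 13 [356. 207.] [ 0.274  0.19  -0.   ]
scene 7 [338. 212.] [ 0.311  0.143 -0.001]
scene 26 [334. 226.] [0.424 0.141 0.041]
scene 11 [270. 254.] [0.544 0.005 0.009]
scene 18 [  7. 276.] [ 0.806 -0.501  0.05 ]
scene 1130 [ 34. 286.] [ 0.796 -0.457  0.04 ]
scene 1849 [ 49. 325.] [ 0.906 -0.322  0.033]
scene 355 [ 40. 312.] [ 0.843 -0.413  0.005]
scene 9 [  1. 312.] [ 0.869 -0.476  0.017]
scene 10 [ 10. 314.] [ 0.862 -0.464  0.005]
scene 16 [334. 330.] [0.758 0.186 0.039]
side 955 [147.  91.] [ 0.549  1.275 -0.01 ]
side 22 [127. 161.] [0.234 0.589 0.051]
side 11 [300. 232.] [ 0.537 -0.     0.008]
side 903 [489. 254.] [ 0.901 -0.378  0.037]
side 21 [269. 248.] [ 0.423 -0.012  0.007]
side 1214 [478. 276.] [ 0.788 -0.424  0.033]
side 17 [344. 267.] [ 0.548 -0.191  0.012]
side 18 [355. 266.] [ 0.574 -0.202  0.01 ]
side 13 [355. 274.] [ 0.555 -0.227  0.012]
```

View pics/w2b.png

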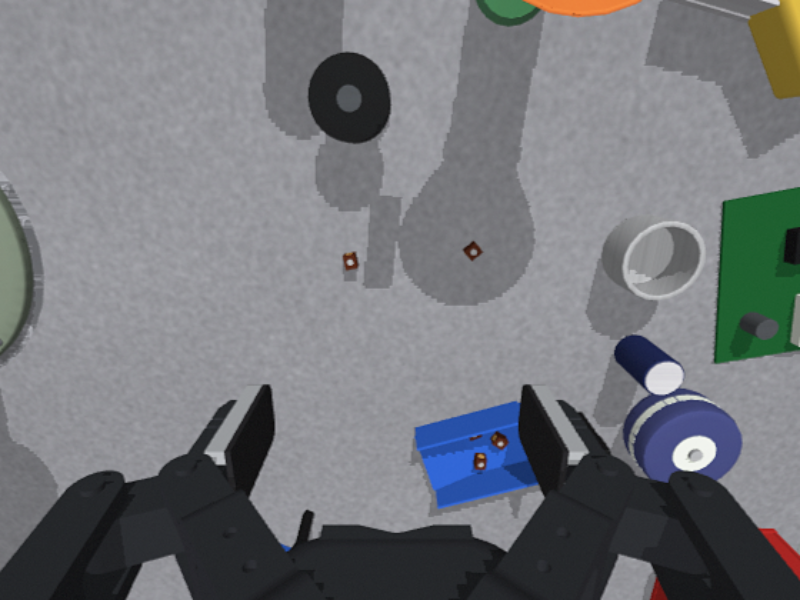

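The wrist view, enlarged to 800x600, shows block A turned to a diamond at (473,251) and block B at (350,261). There are also three blocks in the scoop at (499,440), (480,461) and (475,437). I'll go lower for orientation and check the earlier wrist view w1 for hidden strays.

```bash
python3 -m inch '[[-0.1,0,0.2,0,0,0,0.6],[-0.2,0,0.4,0,0,0,0.6],[-0.25,0,0.65,0,0,0,0.6],[-0.25,0,0.65,0,0,0,0.6],[-0.25,0,0.65,0,0,0,0.6]]'; python3 - <<'E'
from h import *
w=cam('wrist','w3');print(-w['Rm'].T@w['t'])
def blobs(d,n):
    h=cv2.cvtColor(d['img'],cv2.COLOR_RGB2HSV);C=cloud(d)
    m=((h[...,0]<16)&(h[...,1]>70)&(h[...,2]<190)&(h[...,2]>30)&(C[...,2]<.06)).astype(np.uint8)
    N,L,S,ce=cv2.connectedComponentsWithStats(m)
    for i in range(1,N):
        if 6<S[i,4]<3000: print(n,S[i,4],ce[i].round(),np.nanmedian(C[L==i],0).round(3))
blobs(load('w1'),'w1');blobs(w,'w3')
out=[]
for x,y in((.54,.003),(.427,-.009)):
    u,v=proj(w,[x,y,.008]).round().astype(int);print(u,v)
    out.append(cv2.resize(w['img'][max(v-25,0):v+25,u-25:u+25],(400,400),interpolation=cv2.INTER_CUBIC))
cv2.imwrite('pics/c3.png',np.hstack(out)[:,:,::-1])
E
```

```text
clock: 2.98
position: [0.4714, -0.0479, 0.1317]
tool_rot: [3.141, -0.0, 1.583]
force: [-0.5, 0.1, 0.7]
grip_width: 0.0513
finger_force: 0.0
[0.47047168 0.0357361  0.25709734]
w1 8 [524.  46.] [0.702 0.254 0.025]
w1 80 [337. 244.] [0.537 0.005 0.01 ]
w1 72 [257. 246.] [ 0.429 -0.005  0.01 ]
w1 43 [347. 361.] [ 0.579 -0.194  0.013]
w1 41 [334. 371.] [ 0.56  -0.218  0.012]
w1 36 [460. 418.] [ 0.799 -0.321  0.001]
w3 222 [359. 149.] [0.537 0.003 0.01 ]
w3 198 [226. 161.] [ 0.43  -0.007  0.011]
362 149
224 162
```

View pics/c3.png

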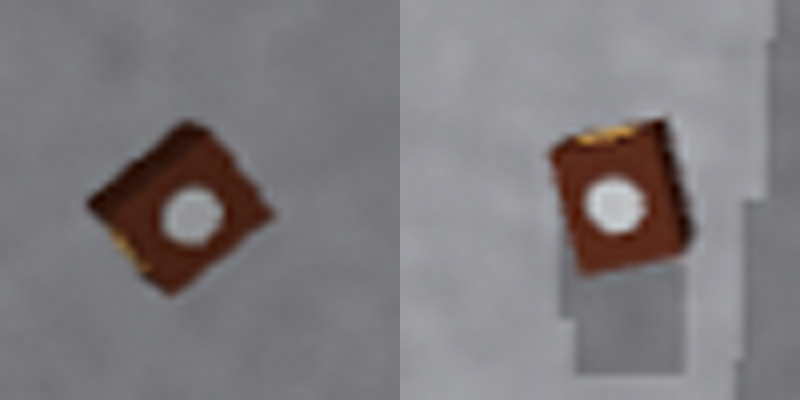

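The crop shows the block A screw at pixel (361,151), its x axis about 39.5° from world x. The block B screw is at (226,163), its x axis about 104°. I'll triangulate both and fit the scoop.

```bash
cat >> h.py <<'E'
def bluepts(names,x0,x1,y0,y1,z0,z1,hue=(100,125),smin=120):
    A=[]
    for n in names:
        d=load(n);C=cloud(d);h=cv2.cvtColor(d['img'],cv2.COLOR_RGB2HSV)
        m=(h[...,0]>=hue[0])&(h[...,0]<=hue[1])&(h[...,1]>smin)&np.isfinite(C).all(-1)
        P=C[m];A.append(P[(P[:,0]>x0)&(P[:,0]<x1)&(P[:,1]>y0)&(P[:,1]<y1)&(P[:,2]>z0)&(P[:,2]<z1)])
    return A
def rect(P):
    c,s,a=cv2.minAreaRect(P[:,:2].astype(np.float32));return np.round(c,4),np.round(s,4),round(a,1)
E
python3 - <<'E'
from h import *
w=load('w3');w2=load('w2')
for z in(.008,.011): print(z,'A',ray(w,361,150.9,z).round(4),'B',ray(w,225.9,162.6,z).round(4))
print('w2 A',ray(w2,473*.7,251*.7,.011).round(4),'B',ray(w2,350*.7,261*.7,.011).round(4))
for names in(['scene0','scene1'],['side0','side1'],['w1','w2']):
  for zr in((.01,.075),(.03,.04),(.055,.07)):
    P=np.vstack(bluepts(names,.45,.68,-.3,-.12,*zr))
    if len(P)>5:print(names[0],zr,len(P),rect(P),P[:,2].max().round(4))
P=[]
for n in('scene0','side0','w2'):
    d=load(n);C=cloud(d);v=d['img'].max(-1)
    m=(v<60)&np.isfinite(C).all(-1)&(C[...,2]>.04)&(C[...,2]<.075)&(C[...,0]>.58)&(C[...,0]<.72)&(C[...,1]<-.12)&(C[...,1]>-.22)
    Q=C[m]
    if len(Q)>4:print('handle',n,len(Q),rect(Q),np.percentile(Q[:,2],95).round(4), np.median(Q[Q[:,2]>.055],0).round(4))
E
```

```text
0.008 A [0.5394 0.0018 0.008 ] B [ 0.4285 -0.0091  0.008 ]
0.011 A [0.5386 0.0022 0.011 ] B [ 0.429  -0.0086  0.011 ]
w2 A [0.5379 0.0031 0.011 ] B [ 0.429  -0.0074  0.011 ]
scene0 (0.01, 0.075) 1431 (array([ 0.5843, -0.1978]), array([0.1757, 0.0784]), 18.2) 0.0664
scene0 (0.03, 0.04) 278 (array([ 0.5627, -0.2049]), array([0.1044, 0.0785]), 17.9) 0.0398
scene0 (0.055, 0.07) 264 (array([ 0.6214, -0.1766]), array([0.0703, 0.0659]), 44.2) 0.0664
side0 (0.01, 0.075) 1616 (array([ 0.5759, -0.2007]), array([0.1684, 0.0807]), 18.6) 0.0671
side0 (0.03, 0.04) 363 (array([ 0.5544, -0.2079]), array([0.1156, 0.0807]), 17.2) 0.0399
side0 (0.055, 0.07) 162 (array([ 0.6126, -0.1954]), array([0.0572, 0.0664]), 65.3) 0.0671
w1 (0.01, 0.075) 3471 (array([ 0.5554, -0.2068]), array([0.1123, 0.0807]), 18.1) 0.0548
w1 (0.03, 0.04) 980 (array([ 0.5564, -0.2067]), array([0.1097, 0.08  ]), 17.9) 0.0395
handle scene0 123 (array([ 0.6412, -0.1777]), array([0.0551, 0.0121]), 17.0) 0.0654 [ 0.6467 -0.1753  0.0633]
handle side0 98 (array([ 0.634 , -0.1831]), array([0.0583, 0.0134]), 17.0) 0.0657 [ 0.6341 -0.1833  0.062 ]
handle w2 49 (array([ 0.6628, -0.1667]), array([0.0033, 0.0083]), 54.3) 0.0636 [ 0.6615 -0.1661  0.0602]
```

```bash
python3 - <<'E'
from h import *
print(move([.5386,.0025,.06],2.26),move([.5386,.0025,.0195],2.26)[2])
E
```

```text
[ 0.247  0.337  0.361  0.001  0.    -0.431] 0.563
```

```bash
python3 -m inch '[[0.08,0.12,0.1,0,0,-0.11,0.5],[0.16,0.24,0.2,0,0,-0.22,0.5],[0.247,0.337,0.3,0,0,-0.33,0.5],[0.247,0.337,0.36,0,0,-0.43,0.5],[0.247,0.337,0.36,0,0,-0.431,0.5],[0.247,0.337,0.42,0,0,-0.431,0.5],[0.247,0.337,0.5,0,0,-0.431,0.5],[0.247,0.337,0.562,0,0,-0.431,0.5],[0.247,0.337,0.562,0,0,-0.431,0.5]]' 30 && python3 -m inch '[[0,0,0,0,0,0,0],[0,0,0,0,0,0,0],[0,0,0,0,0,0,0],[0,0,0,0,0,0,0],[0,0,0,0,0,0,0],[0,0,0,0,0,0,0]]' 30; python3 - <<'E'
from h import *
o=bot.observe();print(o['position'],o['grip_width'])
u=np.array([np.cos(.308),np.sin(.308)]);v=np.array([-u[1],u[0]]);c=np.array([.555,-.207])
t=c+.014*u-.004*v;print(t,move([*t,.10],1.88),move([*t,.043],1.88))
E
```

```text
clock: 4.15
position: [0.5368, 0.0015, 0.0168]
tool_rot: [-3.14, -0.001, 2.258]
force: [0.1, 0.2, 0.1]
grip_width: 0.043
finger_force: 0.0
clock: 4.9
position: [0.5377, 0.0016, 0.0183]
tool_rot: [3.141, 0.0, 2.259]
force: [-1.6, -0.7, 7.6]
grip_width: 0.0117
finger_force: 30.7
[0.53772967 0.00159159 0.01826909] 0.01170930428616695
[ 0.5695538  -0.20656762] [-0.905 -0.538 -0.409  0.     0.     0.241] [-0.905 -0.538 -0.124  0.     0.     0.241]
```

```bash
python3 -m inch '[[0,0,-0.2,0,0,0,0],[0,0,-0.41,0,0,0,0],[-0.3,-0.18,-0.41,0,0,0.08,0],[-0.6,-0.36,-0.41,0,0,0.16,0],[-0.9,-0.53,-0.41,0,0,0.24,0],[-0.905,-0.538,-0.41,0,0,0.241,0],[-0.905,-0.538,-0.41,0,0,0.241,0],[-0.905,-0.538,-0.3,0,0,0.241,0],[-0.905,-0.538,-0.2,0,0,0.241,0],[-0.905,-0.538,-0.12,0,0,0.241,0],[-0.905,-0.538,-0.12,0,0,0.241,0]]' && python3 -m inch '[[0,0,0,0,0,0,0.28],[0,0,0,0,0,0,0.28],[0,0,0,0,0,0,0.28],[0,0,-0.2,0,0,0,0.28],[0,0,-0.4,0,0,0,0.3],[0,0,-0.6,0,0,0,0.4],[0,0,-0.6,0,0,0,0.4]]'; python3 - <<'E'
from h import *
w=cam('wrist','w4');d=cam('side','side2')
v=np.vstack([cv2.resize(d['img'][215:335,235:395],(480,360),interpolation=cv2.INTER_CUBIC)])
h=cv2.cvtColor(d['img'],cv2.COLOR_RGB2HSV)
cv2.imwrite('pics/c4.png',v[:,:,::-1])
print(move([.429,-.008,.10],1.822))
E
```

```text
clock: 6.28
position: [0.5687, -0.206, 0.0407]
tool_rot: [-3.14, -0.001, 1.881]
force: [0.4, 0.2, 0.7]
grip_width: 0.0115
finger_force: 29.9
clock: 7.15
position: [0.5707, -0.2071, 0.1651]
tool_rot: [3.137, 0.003, 1.88]
force: [-0.1, -0.3, 0.0]
grip_width: 0.034
finger_force: 0.0
[ 1.159 -0.366  0.31   0.     0.     0.037]
```

View pics/c4.png

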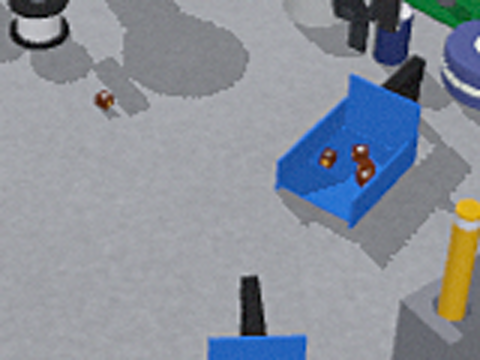

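The side crop shows block B still at (104,99). The scoop holds blocks at (327,158), (360,153) and a larger overlapping blob at (365,172). Now I'll pick block B.

```bash
python3 -m inch '[[0.3,-0.1,0,0,0,0,0.5],[0.6,-0.2,0,0,0,0.02,0.5],[0.9,-0.3,0.1,0,0,0.037,0.5],[1,-0.366,0.2,0,0,0.037,0.5],[1,-0.366,0.3,0,0,0.037,0.5],[1,-0.366,0.3,0,0,0.037,0.5]]'; python3 - <<'E'
from h import *
w=cam('wrist','w5');h=cv2.cvtColor(w['img'],cv2.COLOR_RGB2HSV);C=cloud(w)
m=((h[...,0]<16)&(h[...,1]>70)&(h[...,2]<190)&(h[...,2]>30)&(C[...,2]<.06)).astype(np.uint8)
N,L,S,ce=cv2.connectedComponentsWithStats(m)
for i in range(1,N):
    if 30<S[i,4]<3000: print(S[i,4],ce[i].round(1),np.nanmedian(C[L==i],0).round(4),ray(w,*ce[i],.009).round(4))
print(bot.observe()['position'],move([.429,-.0085,.06],1.822),move([.429,-.0085,.0205],1.822)[2])
E
```

```text
clock: 8.0
position: [0.4376, -0.0384, 0.1006]
tool_rot: [-3.138, -0.0, 1.823]
force: [0.6, -0.5, 1.1]
grip_width: 0.0427
finger_force: 0.0
230 [275.7 180.4] [ 0.4282 -0.0067  0.0107] [ 0.4284 -0.0078  0.009 ]
39 [382.7 406.2] [ 0.583  -0.1943  0.0134] [ 0.5852 -0.2001  0.009 ]
[ 0.43821937 -0.0386514   0.10139304] [ 0.157 -0.007  0.207 -0.001 -0.     0.   ] 0.405
```

```bash
python3 -m inch '[[0.157,-0.007,0,0,0,0,0.5],[0.157,-0.007,0.1,0,0,0,0.5],[0.157,-0.007,0.2,0,0,0,0.5],[0.157,-0.007,0.3,0,0,0,0.5],[0.157,-0.007,0.4,0,0,0,0.5],[0.157,-0.007,0.4,0,0,0,0.5],[0.157,-0.007,0.4,0,0,0,0],[0.157,-0.007,0.4,0,0,0,0],[0.157,-0.007,0.4,0,0,0,0],[0.157,-0.007,0.4,0,0,0,0],[0.157,-0.007,0.4,0,0,0,0],[0.157,-0.007,0.2,0,0,0,0],[0.157,-0.007,0,0,0,0,0],[0.157,-0.007,-0.2,0,0,0,0],[0.157,-0.007,-0.2,0,0,0,0]]' 30; python3 - <<'E'
from h import *
d=cam('side','side3')
for zr in((.01,.075),(.03,.04)):
    P=np.vstack(bluepts(['side3'],.45,.68,-.3,-.12,*zr));print(rect(P))
u=np.array([np.cos(.308),np.sin(.308)]);v=np.array([-u[1],u[0]]);c=np.array([.555,-.207])
t=c+.016*u+.002*v;print(t,move([*t,.14],1.88),move([*t,.05],1.88))
E
```

```text
clock: 9.93
position: [0.4308, -0.008, 0.1447]
tool_rot: [3.136, 0.0, 1.823]
force: [-0.8, -0.6, -1.2]
grip_width: 0.0093
finger_force: 29.5
(array([ 0.5756, -0.2007]), array([0.1671, 0.0804]), 18.5)
(array([ 0.5544, -0.2076]), array([0.1113, 0.0805]), 17.7)
[ 0.56964076 -0.20024366] [-1.105  0.435  0.018  0.002  0.    -0.036] [-1.105  0.434  0.468  0.002  0.    -0.036]
```

```bash
python3 -m inch '[[-0.25,0.1,0,0,0,0,0],[-0.5,0.2,0,0,0,-0.02,0],[-0.75,0.3,0,0,0,-0.036,0],[-1,0.434,0,0,0,-0.036,0],[-1,0.434,0,0,0,-0.036,0]]'; python3 - <<'E'
from h import *
u=np.array([np.cos(.308),np.sin(.308)]);v=np.array([-u[1],u[0]]);c=np.array([.555,-.207])
t=c+.016*u+.002*v;print(bot.observe()['grip_width'],move([*t,.048],1.88))
w=cam('wrist','w6')
cv2.imwrite('pics/c6.png',cv2.resize(w['img'],(700,525))[:,:,::-1])
E
```

```text
clock: 10.6
position: [0.5642, -0.1838, 0.1406]
tool_rot: [-3.141, 0.001, 1.875]
force: [0.2, 0.7, -0.1]
grip_width: 0.0096
finger_force: 29.5
0.009586491749123297 [-0.086  0.001  0.463 -0.     0.001 -0.003]
```

View pics/c6.png

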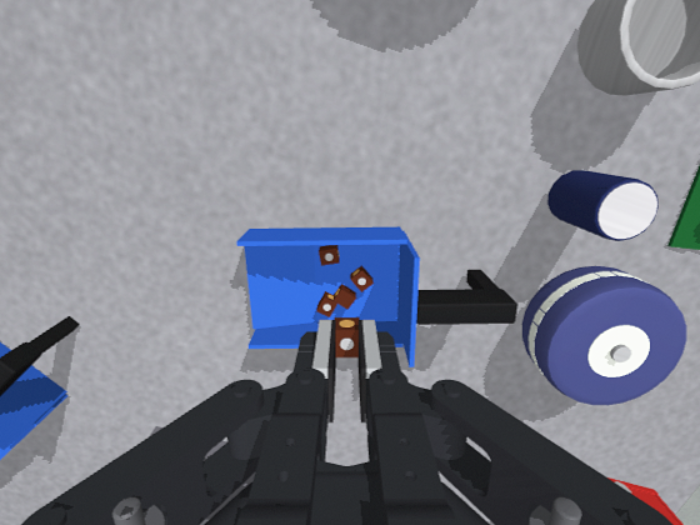

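The wrist view shows four blocks in the scoop at (328,256), (361,280), (345,295) and (327,303), and block B in the fingers at (347,342). I'll drop it in.

```bash
python3 -m inch '[[-0.086,0.03,0.1,0,0,0,0],[-0.086,0.03,0.2,0,0,0,0],[-0.086,0.03,0.3,0,0,0,0],[-0.086,0.03,0.4,0,0,0,0],[-0.086,0.03,0.46,0,0,0,0],[-0.086,0.03,0.46,0,0,0,0],[-0.086,0.03,0.46,0,0,0,0.28],[-0.086,0.03,0.46,0,0,0,0.28],[-0.086,0.03,0.46,0,0,0,0.28],[-0.086,0.03,0.25,0,0,0,0.28],[-0.086,0.03,0,0,0,0,0.28],[-0.086,0.03,-0.3,0,0,0,0.4],[-0.086,0.03,-0.3,0,0,0,0.4]]'; python3 - <<'E'
from h import *
w=cam('wrist','w7');d=cam('side','side4');s=cam('scene','scene4')
h=cv2.cvtColor(w['img'],cv2.COLOR_RGB2HSV);C=cloud(w)
m=((h[...,0]<16)&(h[...,1]>70)&(h[...,2]<190)&(h[...,2]>30)&(C[...,2]<.06)).astype(np.uint8)
N,L,S,ce=cv2.connectedComponentsWithStats(m)
for i in range(1,N):
    if 20<S[i,4]<3000: print(S[i,4],ce[i].round(1),np.nanmedian(C[L==i],0).round(4))
for n in('side4','w7','scene4'):
    P=np.vstack(bluepts([n],.45,.68,-.3,-.1,.03,.04));print(n,rect(P))
    d=load(n);C=cloud(d);v=d['img'].max(-1)
    m=(v<60)&np.isfinite(C).all(-1)&(C[...,2]>.04)&(C[...,2]<.075)&(C[...,0]>.58)&(C[...,0]<.72)&(C[...,1]<-.12)&(C[...,1]>-.22)
    Q=C[m]
    if len(Q)>4:print('handle',n,len(Q),rect(Q),np.percentile(Q[:,2],[50,95]).round(4))
E
```

```text
clock: 12.28
position: [0.5761, -0.1958, 0.2066]
tool_rot: [3.135, 0.004, 1.879]
force: [0.5, 0.6, -0.8]
grip_width: 0.034
finger_force: 0.0
96 [257.1 170.7] [ 0.5515 -0.1847  0.0135]
171 [276.8 181.9] [ 0.5751 -0.1909  0.0142]
203 [262.7 202.1] [ 0.5675 -0.217   0.0136]
1061 [473.8 351.4] [ 0.8793 -0.32    0.0331]
23 [410.7 360.7] [ 0.7904 -0.3419  0.0517]
669 [379.7 392.1] [ 0.7904 -0.4173  0.0332]
24 [499.9 382.6] [ 0.9053 -0.337   0.0561]
31 [396.9 417.1] [ 0.8511 -0.475   0.0132]
side4 (array([ 0.5546, -0.2082]), array([0.1112, 0.0786]), 18.5)
handle side4 98 (array([ 0.636 , -0.1827]), array([0.0534, 0.013 ]), 18.4) [0.0604 0.065 ]
w7 (array([ 0.5566, -0.2069]), array([0.11  , 0.0786]), 18.0)
handle w7 1176 (array([ 0.6376, -0.1797]), array([0.0583, 0.0138]), 18.0) [0.0632 0.0646]
scene4 (array([ 0.5618, -0.2051]), array([0.1049, 0.0783]), 17.9)
handle scene4 123 (array([ 0.6416, -0.178 ]), array([0.0563, 0.0119]), 18.3) [0.0624 0.0649]
```

```bash
python3 - <<'E'
from h import *
s=.01;g=np.zeros((60,110),int)
for n in('scene0','scene4','side0','side4','w1','w2','w7'):
    C=cloud(load(n)).reshape(-1,3);C=C[np.isfinite(C).all(1)&(C[:,2]<.02)&(C[:,2]>-.02)]
    r=((.9-C[:,0])/s).astype(int);c=((.55-C[:,1])/s).astype(int);k=(r>=0)&(r<60)&(c>=0)&(c<110);g[r[k],c[k]]=1
for i in range(0,60,2): print(f'{.9-i*.01:.2f}',''.join('.' if g[i:i+2,j:j+2].any() else '#' for j in range(0,110,2)))
for n in('scene0','scene4','side0','side4','w1'):
    A=bluepts([n],.4,.72,.08,.35,.10,.19,(5,18),130)[0]
    if len(A)<30: print(n,len(A));continue
    R_=A[A[:,2]>np.percentile(A[:,2],99.5)-.006]
    H=cv2.convexHull(A[A[:,2]>.13][:,:2].astype(np.float32))
    print(n,len(A),A[:,2].max().round(4),cv2.minEnclosingCircle(H),rect(A))
    d=load(n);C=cloud(d);v=d['img'].max(-1)
    m=(v<60)&np.isfinite(C).all(-1)&(C[...,2]>.12)&(C[...,2]<.19)&(C[...,0]>.42)&(C[...,0]<.7)&(C[...,1]<.3)&(C[...,1]>.1)
    Q=C[m]
    if len(Q)>4:print('tab',len(Q),rect(Q),Q[:,2].max().round(4),np.median(Q,0).round(4))
E
```

```text
0.90 ..................................................##...
0.88 ................#....................................#.
0.86 ...............##....................................##
0.84 ..............####..........................##....#.###
0.82 ...............####.........................##....#..##
0.80 ................####...................................
0.78 ..................#................###.................
0.76 ...................................###.................
0.74 ....................................##.................
0.72 .......................................................
0.70 .......................................................
0.68 .......................................................
0.66 .......................................................
0.64 .......................................................
0.62 .......................................................
0.60 .......................................................
0.58 .......................................................
0.56 ................##.............................##......
0.
[... 1196 characters left out ...]
side0 777 0.1778 ((0.5515100955963135, 0.20612449944019318), 0.06548728048801422) (array([0.5517, 0.2083]), array([0.1257, 0.1196]), 41.6)
tab 138 (array([0.4734, 0.2042]), array([0.0146, 0.0262]), 78.0) 0.1812 [0.473  0.2032 0.1555]
side4 770 0.1801 ((0.5496054887771606, 0.20902599394321442), 0.06528105586767197) (array([0.553 , 0.2055]), array([0.1269, 0.1148]), 61.0)
tab 136 (array([0.4736, 0.2035]), array([0.0128, 0.028 ]), 83.6) 0.1826 [0.4732 0.2036 0.1552]
w1 19999 0.1812 ((0.5523477792739868, 0.20861411094665527), 0.06395910680294037) (array([0.5527, 0.2017]), array([0.1275, 0.1088]), 4.1)
tab 1271 (array([0.4781, 0.2092]), array([0.0121, 0.0254]), 89.1) 0.1821 [0.4765 0.2073 0.179 ]
```

All bench cells are covered, so there are only two strays. The funnel is centred at (0.552, 0.208) with its rim at 0.150, and the tab is at (0.477, 0.207). Now the scoop handle.

```bash
python3 - <<'E'
from h import *
print(move([.636,-.1815,.13],.314),move([.636,-.1815,.05],.314))
E
```

```text
[-0.031  0.315  0.358 -0.    -0.     0.996] [-0.031  0.315  0.758 -0.    -0.     0.996]
```

```bash
python3 -m inch '[[-0.01,0.1,0.05,0,0,0.11,0.6],[-0.02,0.2,0.1,0,0,0.22,0.6],[-0.03,0.315,0.2,0,0,0.33,0.6],[-0.03,0.315,0.25,0,0,0.44,0.6],[-0.03,0.315,0.25,0,0,0.55,0.6],[-0.03,0.315,0.25,0,0,0.66,0.6],[-0.03,0.315,0.3,0,0,0.77,0.6],[-0.03,0.315,0.3,0,0,0.88,0.6],[-0.03,0.315,0.3,0,0,0.99,0.6],[-0.03,0.315,0.35,0,0,0.996,0.6],[-0.03,0.315,0.35,0,0,0.996,0.6],[-0.03,0.315,0.35,0,0,0.996,0.6]]'; python3 - <<'E'
from h import *
w=cam('wrist','w8');o=bot.observe();print(o['qpos'].round(2))
d=cam('side','side5')
for n in('w8','side5'):
    P=np.vstack(bluepts([n],.45,.68,-.3,-.1,.03,.04));print(n,rect(P))
    d=load(n);C=cloud(d);v=d['img'].max(-1)
    m=(v<60)&np.isfinite(C).all(-1)&(C[...,2]>.04)&(C[...,2]<.07)&(C[...,0]>.58)&(C[...,0]<.72)&(C[...,1]<-.12)&(C[...,1]>-.22)
    Q=C[m]
    if len(Q)>4:print('handle',n,len(Q),rect(Q),np.percentile(Q[:,2],[50,95]).round(4))
print(move([.636,-.1815,.05],.314))
E
```

```text
clock: 13.92
position: [0.636, -0.1817, 0.1316]
tool_rot: [-3.141, 0.0, 0.317]
force: [-0.6, -0.0, -0.6]
grip_width: 0.0513
finger_force: 0.0
[-0.21  0.83  0.67  1.61 -0.61  0.92 -0.57]
w8 (array([ 0.557, -0.207]), array([0.1122, 0.0782]), 18.0)
handle w8 1613 (array([ 0.6386, -0.1798]), array([0.0593, 0.013 ]), 18.2) [0.0637 0.0649]
side5 (array([ 0.5965, -0.1883]), array([0.2174, 0.0862]), 24.8)
handle side5 100 (array([ 0.6355, -0.1827]), array([0.0568, 0.0133]), 18.2) [0.0611 0.0651]
[-0.001 -0.002  0.41  -0.    -0.     0.001]
```

```bash
python3 -m inch '[[0,0,0.1,0,0,0,0.6],[0,0,0.2,0,0,0,0.6],[0,0,0.3,0,0,0,0.6],[0,0,0.4,0,0,0,0.6],[0,0,0.405,0,0,0,0.6],[0,0,0.405,0,0,0,0],[0,0,0.405,0,0,0,0],[0,0,0.405,0,0,0,0],[0,0,0.405,0,0,0,0],[0,0,0.405,0,0,0,0],[0,0,0.405,0,0,0,0]]' 100 && python3 -m inch '[[0,0,-0.05,0,0,0,0],[0,0,-0.1,0,0,0,0],[0,0,-0.2,0,0,0,0],[0,0,-0.3,0,0,0,0],[0,0,-0.45,0,0,0,0],[0,0,-0.6,0,0,0,0],[0,0,-0.75,0,0,0,0],[0,0,-0.9,0,0,0,0],[0,0,-1,0,0,0,0],[0,0,-1,0,0,0,0]]'; python3 - <<'E'
from h import *
w=cam('wrist','w9');s=cam('side','side6')
o=bot.observe();print(o['position'],o['tool_rot'],o['qpos'].round(2))
p=np.hstack([cv2.resize(s['img'][150:330,240:420],(400,400)),cv2.resize(w['img'][:,70:490],(400,400))]);cv2.imwrite('pics/c9.png',p[:,:,::-1])
P=np.vstack(bluepts(['w9'],.4,.75,-.4,0,.05,.4));print(rect(P),P[:,2].min(),P[:,2].max())
E
```

```text
clock: 15.4
position: [0.6367, -0.1818, 0.0519]
tool_rot: [3.141, -0.001, 0.314]
force: [-0.8, 0.4, 6.9]
grip_width: 0.0123
finger_force: 97.8
clock: 16.65
position: [0.6365, -0.1818, 0.2524]
tool_rot: [3.141, -0.002, 0.314]
force: [0.8, -0.3, -3.2]
grip_width: 0.0125
finger_force: 97.5
[ 0.63590809 -0.18131259  0.25016701] [-3.14097766e+00  6.32679050e-04  3.14600676e-01] [-0.26  0.7   0.76  1.52 -0.52  1.13 -0.65]
(array([ 0.6394, -0.168 ]), array([0.2208, 0.076 ]), 36.9) 0.05007311987916585 0.3217831552984532
```

View pics/c9.png

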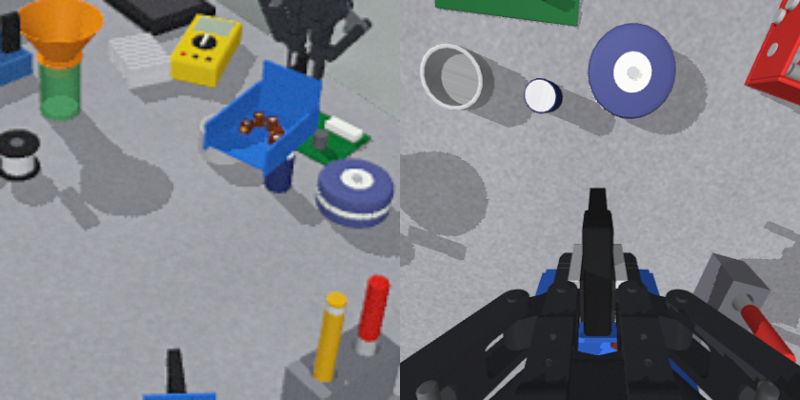

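The scoop is lifted level with all five blocks, seen at about (262,125) in the left crop. I'll carry it to the funnel.

```bash
python3 -m inch '[[0.02,-0.03,-0.02,0,0,0,0],[0.05,-0.09,-0.05,0,0,0,0],[0.09,-0.18,-0.05,0,0,0,0],[0.14,-0.28,-0.05,0,0,0,0],[0.19,-0.38,-0.05,0,0,0,0],[0.24,-0.48,-0.05,0,0,0,0],[0.29,-0.58,-0.05,0,0,0,0],[0.34,-0.68,-0.05,0,0,0,0],[0.39,-0.78,-0.05,0,0,0,0],[0.44,-0.88,-0.05,0,0,0,0],[0.48,-0.96,-0.05,0,0,0,0],[0.5,-1,-0.05,0,0,0,0],[0.5,-1,-0.05,0,0,0,0]]' 100; python3 - <<'E'
from h import *
print(move([.705,.258,.26],.314))
E
```

```text
clock: 18.38
position: [0.6694, 0.0398, 0.2608]
tool_rot: [3.141, 0.0, 0.315]
force: [0.3, -0.4, -2.1]
grip_width: 0.0123
finger_force: 97.6
[ 0.507 -0.982  0.004  0.     0.     0.001]
```

```bash
python3 -m inch '[[0.02,-0.03,0,0,0,0,0],[0.05,-0.09,0,0,0,0,0],[0.09,-0.18,0,0,0,0,0],[0.14,-0.28,0,0,0,0,0],[0.19,-0.38,0,0,0,0,0],[0.24,-0.48,0,0,0,0,0],[0.29,-0.58,0,0,0,0,0],[0.34,-0.68,0,0,0,0,0],[0.39,-0.78,0,0,0,0,0],[0.44,-0.88,0,0,0,0,0],[0.49,-0.95,0,0,0,0,0],[0.505,-0.98,0,0,0,0,0],[0.505,-0.98,0.06,0,0,0,0],[0.505,-0.98,0.12,0,0,0,0],[0.505,-0.98,0.15,0,0,0,0],[0.505,-0.98,0.15,0,0,0,0]]' 100; python3 - <<'E'
from h import *
o=bot.observe();print(o['position'],o['tool_rot'],o['qpos'].round(2))
s=cam('side','side7');c=cam('scene','scene7')
p=np.hstack([cv2.resize(s['img'][100:260,180:340],(400,400)),cv2.resize(c['img'][160:340,260:440],(400,400))]);cv2.imwrite('pics/c10.png',p[:,:,::-1])
A=bluepts(['side7'],.4,.72,.08,.35,.13,.15,(5,18),130)[0];print(rect(A))
u=np.array([.951,.309]);f=np.array([.552,.208])
def g(th,s,zl):
    t=np.radians(th);a=s+.141*np.cos(t)-.039*np.sin(t);return np.r_[f+a*u,zl+.141*np.sin(t)+.039*np.cos(t)]
for th,zl in((0,.185),(10,.178),(20,.172),(30,.169),(38,.168),(45,.168)):
    m=move(g(th,.02,zl),.314);m[4]=th/90;print(th,m.round(3))
E
```

```text
clock: 20.38
position: [0.7047, 0.2568, 0.2303]
tool_rot: [3.141, 0.001, 0.314]
force: [0.4, 0.1, -2.6]
grip_width: 0.0125
finger_force: 97.7
[0.70465796 0.25676607 0.23032403] [3.14148600e+00 8.40496584e-04 3.13961520e-01] [-0.79  0.87  0.76  1.25 -0.59  1.24 -1.29]
(array([0.554, 0.208]), array([0.1275, 0.1124]), 63.2)
0 [ 0.002 -0.004  0.036  0.     0.     0.   ]
10 [-0.043 -0.004 -0.049  0.     0.111  0.   ]
20 [-0.107 -0.004 -0.129  0.     0.222  0.   ]
30 [-0.19  -0.004 -0.211  0.     0.333  0.   ]
38 [-0.267 -0.004 -0.272  0.     0.422  0.   ]
45 [-0.342 -0.004 -0.321  0.     0.5    0.   ]
```

View pics/c10.png

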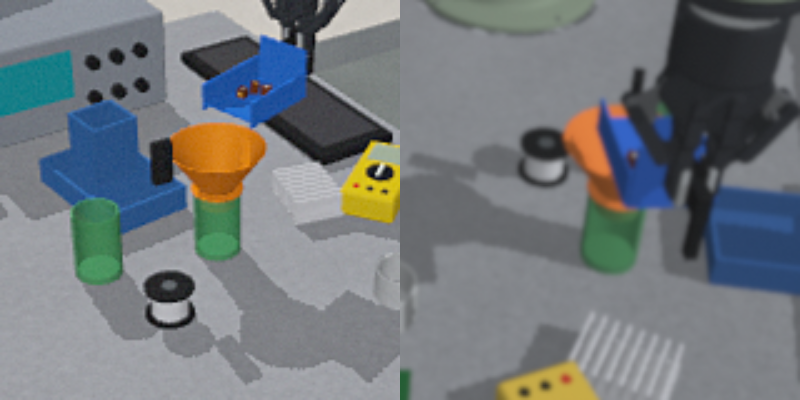

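The scoop lip is over the funnel at (205,95)/(610,150) in the crops, and the blocks are inside. I'll start the tilt.

```bash
python3 -m inch '[[0,-0.004,0.02,0,0.02,0,0],[-0.02,-0.004,-0.01,0,0.06,0,0],[-0.043,-0.004,-0.049,0,0.111,0,0],[-0.075,-0.004,-0.09,0,0.167,0,0],[-0.107,-0.004,-0.129,0,0.222,0,0],[-0.107,-0.004,-0.129,0,0.222,0,0]]' 100; python3 - <<'E'
from h import *
o=bot.observe();R0=R.from_euler('xyz',o['tool_rot']);print(R0.as_matrix().round(3),o['qpos'].round(2),o['position'])
E
```

```text
clock: 21.22
position: [0.6835, 0.2512, 0.2579]
tool_rot: [-3.14, -0.35, 0.314]
force: [0.4, -0.5, -3.0]
grip_width: 0.0124
finger_force: 97.7
[[ 0.894  0.309  0.326]
 [ 0.29  -0.951  0.107]
 [ 0.343 -0.001 -0.939]] [-0.94  0.65  0.77  1.65 -0.66  0.73 -1.17] [0.68349077 0.25115776 0.25792747]
```

```bash
python3 - <<'E'
from h import *
u=np.array([.951,.309]);f=np.array([.552,.208])
def g(th,s,zl):
    t=np.radians(th);a=s+.141*np.cos(t)-.039*np.sin(t);return np.r_[f+a*u,zl+.141*np.sin(t)+.039*np.cos(t)]
for th in(25,30,35,40,45):
    Rt=R.from_euler('z',.314)*R.from_euler('y',-th,degrees=True)*R.from_euler('x',np.pi)
    print(th,move(g(th,.018,.169),Rt=Rt))
E
```

```text
25 [-0.032  0.002 -0.044 -0.001  0.055 -0.   ]
30 [-0.057  0.002 -0.103 -0.001  0.111 -0.   ]
35 [-0.087  0.002 -0.159 -0.001  0.166 -0.   ]
40 [-0.122  0.002 -0.213 -0.001  0.222 -0.   ]
45 [-0.161  0.002 -0.263 -0.001  0.277 -0.   ]
```

```bash
python3 -m inch '[[-0.032,0,-0.044,0,0.055,0,0],[-0.045,0,-0.073,0,0.083,0,0],[-0.057,0,-0.103,0,0.111,0,0],[-0.057,0,-0.103,0,0.111,0,0],[-0.072,0,-0.131,0,0.139,0,0],[-0.087,0,-0.159,0,0.166,0,0],[-0.087,0,-0.159,0,0.166,0,0],[-0.087,0,-0.159,0,0.166,0,0],[-0.104,0,-0.186,0,0.194,0,0],[-0.122,0,-0.213,0,0.222,0,0],[-0.122,0,-0.213,0,0.222,0,0],[-0.122,0,-0.213,0,0.222,0,0],[-0.122,0,-0.213,0,0.222,0,0],[-0.122,0,-0.213,0,0.222,0,0]]' 100; python3 - <<'E'
from h import *
o=bot.observe();print(o['tool_rot'],o['qpos'].round(2))
s=cam('side','side8');c=cam('scene','scene8')
p=np.hstack([cv2.resize(s['img'][100:220,200:320],(400,400)),cv2.resize(c['img'][160:300,290:430],(400,400))]);cv2.imwrite('pics/c11.png',p[:,:,::-1])
E
```

```text
clock: 22.98
position: [0.6489, 0.2398, 0.2884]
tool_rot: [3.141, -0.697, 0.315]
force: [-0.7, 0.7, -2.2]
grip_width: 0.0127
finger_force: 98.2
[ 3.14110859 -0.69739684  0.31473469] [-0.95  0.42  0.61  2.   -0.97  0.16 -0.81]
```

View pics/c11.png

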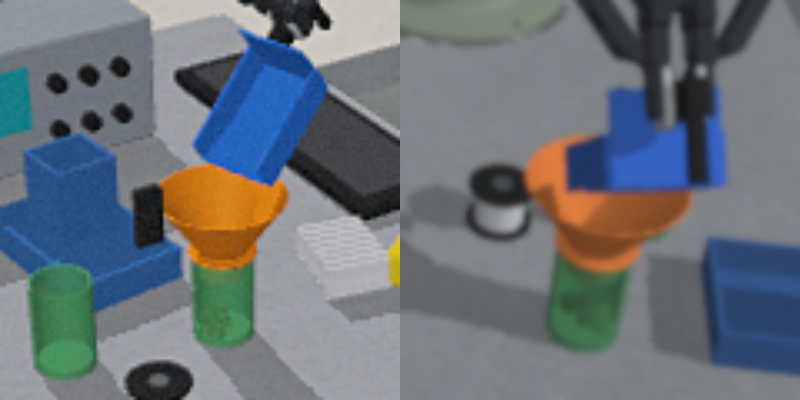

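The scoop is empty, and dark blocks are visible in the jar at (213,318) in the left crop and (580,300) in the right. I'll untilt.

```bash
python3 - <<'E'
from h import *
u=np.array([.951,.309]);f=np.array([.552,.208])
def g(th,s,zl):
    t=np.radians(th);a=s+.141*np.cos(t)-.039*np.sin(t);return np.r_[f+a*u,zl+.141*np.sin(t)+.039*np.cos(t)]
for th,zl in((30,.175),(20,.19),(10,.205),(0,.22)):
    Rt=R.from_euler('z',.314)*R.from_euler('y',-th,degrees=True)*R.from_euler('x',np.pi)
    print(th,move(g(th,.02,zl),Rt=Rt))
E
```

```text
30 [ 0.051  0.001  0.102 -0.    -0.111  0.   ]
20 [ 0.1    0.001  0.172 -0.    -0.222  0.   ]
10 [ 0.127  0.001  0.24   0.    -0.333  0.   ]
0 [ 0.133  0.001  0.303  0.    -0.444  0.   ]
```

```bash
python3 -m inch '[[0.025,0,0.05,0,-0.055,0,0],[0.051,0,0.102,0,-0.111,0,0],[0.076,0,0.137,0,-0.167,0,0],[0.1,0,0.172,0,-0.222,0,0],[0.114,0,0.206,0,-0.278,0,0],[0.127,0,0.24,0,-0.333,0,0],[0.13,0,0.272,0,-0.389,0,0],[0.133,0,0.303,0,-0.444,0,0],[0.133,0,0.303,0,-0.444,0,0]]' 100; python3 - <<'E'
from h import *
print(bot.observe()['qpos'].round(2),move([.636,-.181,.26],.314),move([.636,-.181,.052],.314))
E
```

```text
clock: 24.2
position: [0.7057, 0.2577, 0.2576]
tool_rot: [3.14, 0.002, 0.314]
force: [1.0, -0.7, -2.7]
grip_width: 0.0123
finger_force: 98.1
[-0.84  0.9   0.89  1.22 -0.67  1.32 -1.24] [-1.010e+00  1.978e+00 -8.000e-03  1.000e-03  1.000e-03  0.000e+00] [-1.008e+00  1.977e+00  1.032e+00  1.000e-03  1.000e-03  0.000e+00]
```

```bash
python3 -m inch '[[-0.1,0.2,0,0,0,0,0],[-0.25,0.45,0,0,0,0,0],[-0.4,0.7,0,0,0,0,0],[-0.5,0.98,0,0,0,0,0],[-0.5,0.98,0,0,0,0,0],[-0.5,0.98,0,0,0,0,0]]' 100 && python3 -m inch '[[-0.1,0.2,0,0,0,0,0],[-0.25,0.45,0,0,0,0,0],[-0.4,0.7,0,0,0,0,0],[-0.5,0.98,0.1,0,0,0,0],[-0.51,0.99,0.3,0,0,0,0],[-0.51,0.99,0.5,0,0,0,0],[-0.51,0.99,0.7,0,0,0,0],[-0.51,0.99,0.7,0,0,0,0]]' 100; python3 - <<'E'
from h import *
o=bot.observe();print(o['position'],move([.636,-.181,.053],.314))
E
```

```text
clock: 24.95
position: [0.6704, 0.0411, 0.2593]
tool_rot: [-3.141, -0.001, 0.314]
force: [1.1, 1.2, -1.9]
grip_width: 0.0124
finger_force: 98.2
clock: 25.95
position: [0.6339, -0.1774, 0.1168]
tool_rot: [-3.14, 0.003, 0.316]
force: [0.5, 0.1, -0.3]
grip_width: 0.0124
finger_force: 98.1
[ 0.6339297  -0.17735284  0.11678707] [ 0.005  0.021  0.319 -0.001  0.002  0.001]
```

```bash
python3 -m inch '[[0,0.02,0.1,0,0,0,0],[0,0.02,0.2,0,0,0,0],[0,0.02,0.28,0,0,0,0],[0,0.02,0.31,0,0,0,0],[0,0.02,0.32,0,0,0,0],[0,0.02,0.32,0,0,0,0],[0,0.02,0.32,0,0,0,0.4],[0,0.02,0.32,0,0,0,0.5],[0,0.02,0.32,0,0,0,0.5],[0,0.02,0.1,0,0,0,0.5],[0,0.02,-0.2,0,0,0,0.5],[0,0.02,-0.5,0,0,0,0.5],[0,0.02,-0.7,0,0,0,0.5],[0,0.02,-0.7,0,0,0,0.5]]' 60; python3 - <<'E'
from h import *
w=cam('wrist','w10');d=cam('side','side9')
for n in('w10','side9'):
    P=np.vstack(bluepts([n],.45,.70,-.3,-.1,.03,.04));print(n,rect(P))
    d=load(n);C=cloud(d);v=d['img'].max(-1)
    m=(v<60)&np.isfinite(C).all(-1)&(C[...,2]>.04)&(C[...,2]<.075)&(C[...,0]>.58)&(C[...,0]<.72)&(C[...,1]<-.12)&(C[...,1]>-.22)
    Q=C[m];print('handle',n,len(Q),rect(Q),np.percentile(Q[:,2],[50,95]).round(4))
d=load('side9')
A=bluepts(['side9'],.4,.72,.08,.35,.13,.16,(5,18),130)[0];print(rect(A),cv2.minEnclosingCircle(A[:,:2].astype(np.float32)))
print(move([.477,.207,.30],1.57+1.57),move([.477,.207,.30],0),bot.observe()['qpos'].round(2))
E
```

```text
clock: 27.7
position: [0.6369, -0.1835, 0.2622]
tool_rot: [3.139, -0.004, 0.314]
force: [-0.0, 1.1, -1.2]
grip_width: 0.0425
finger_force: 0.0
w10 (array([ 0.6076, -0.1885]), array([0.2256, 0.0828]), 21.4)
handle w10 630 (array([ 0.6393, -0.1822]), array([0.0581, 0.0125]), 17.9) [0.0638 0.065 ]
side9 (array([ 0.6044, -0.1864]), array([0.2315, 0.0893]), 24.9)
handle side9 97 (array([ 0.6351, -0.1846]), array([0.0565, 0.014 ]), 18.2) [0.0614 0.0649]
(array([0.5542, 0.2072]), array([0.1272, 0.1134]), 63.1) ((0.5514770150184631, 0.20820893347263336), 0.06478572636842728)
[-0.153 -2.099 -0.205  0.    -0.    -1.799] [-0.153 -2.099 -0.205 -0.    -0.     0.2  ] [-0.31  0.74  0.88  1.51 -0.6   1.18 -0.58]
```

The scoop is back flat: the handle top is at 0.064 and the handle yaw is 18°. On to the funnel tab.

```bash
python3 -m inch '[[-0.02,-0.25,-0.1,0,0,0.05,0.5],[-0.05,-0.5,-0.15,0,0,0.1,0.5],[-0.07,-0.75,-0.2,0,0,0.15,0.5],[-0.07,-1,-0.2,0,0,0.2,0.5],[-0.07,-1,-0.2,0,0,0.2,0.5],[-0.07,-1,-0.2,0,0,0.2,0.5]]'; python3 - <<'E'
from h import *
print(move([.477,.207,.26],0),bot.observe()['qpos'].round(2))
E
```

```text
clock: 28.55
position: [0.5606, 0.0029, 0.2984]
tool_rot: [3.141, 0.001, 0.001]
force: [0.7, -0.2, -0.6]
grip_width: 0.0427
finger_force: 0.0
[-4.170e-01 -1.021e+00  1.910e-01  0.000e+00  1.000e-03  1.000e-03] [-0.82  0.6   1.1   1.75 -0.58  1.16 -1.12]
```

```bash
python3 -m inch '[[-0.1,-0.25,0,0,0,0,0.5],[-0.2,-0.5,0.05,0,0,0,0.5],[-0.3,-0.75,0.1,0,0,0,0.5],[-0.41,-1,0.15,0,0,0,0.5],[-0.417,-1,0.19,0,0,0,0.5],[-0.417,-1,0.19,0,0,0,0.5],[-0.417,-1,0.19,0,0,0,0.5]]'; python3 - <<'E'
from h import *
w=cam('wrist','w11');print(bot.observe()['qpos'].round(2))
d=load('w11');C=cloud(d);v=d['img'].max(-1)
m=(v<60)&np.isfinite(C).all(-1)&(C[...,2]>.165)&(C[...,2]<.19)&(C[...,0]>.42)&(C[...,0]<.55)&(C[...,1]<.26)&(C[...,1]>.15)
Q=C[m];print('tab',len(Q),rect(Q),np.percentile(Q[:,2],[5,50,95]).round(4))
A=bluepts(['w11'],.4,.72,.08,.35,.13,.16,(5,18),130)[0];print(rect(A),cv2.minEnclosingCircle(A[:,:2].astype(np.float32)),A[:,2].max())
cv2.imwrite('pics/c12.png',cv2.resize(w['img'],(700,525))[:,:,::-1])
E
```

```text
clock: 29.42
position: [0.4782, 0.2012, 0.2614]
tool_rot: [3.141, -0.001, -0.003]
force: [-0.0, 0.3, -0.2]
grip_width: 0.0423
finger_force: 0.0
[-1.28  0.6   1.15  1.9  -0.63  1.07 -1.44]
tab 571 (array([0.4788, 0.21  ]), array([0.0113, 0.0255]), 89.6) [0.1703 0.1797 0.1808]
(array([0.5541, 0.2091]), array([0.1224, 0.1221]), 43.0) ((0.5532262325286865, 0.209034726023674), 0.062323197722435) 0.1524464561677871
```

View pics/c12.png

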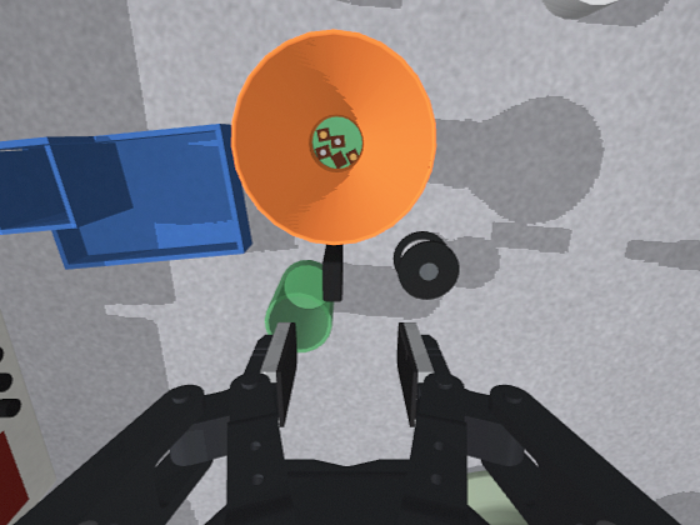

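All five blocks are visible in the jar through the funnel at (337,145). The tab top is at (0.4785, 0.210, 0.180). I'll grasp it and lift.

```bash
python3 -m inch '[[0,-0.044,0.15,0,0,0,0.5],[0,-0.044,0.3,0,0,0,0.5],[0,-0.044,0.42,0,0,0,0.5],[0,-0.044,0.495,0,0,0,0.5],[0,-0.044,0.495,0,0,0,0.5],[0,-0.044,0.495,0,0,0,0],[0,-0.044,0.495,0,0,0,0],[0,-0.044,0.495,0,0,0,0],[0,-0.044,0.495,0,0,0,0],[0,-0.044,0.495,0,0,0,0],[0,-0.044,0.495,0,0,0,0]]' 80 && python3 -m inch '[[0,0,-0.03,0,0,0,0],[0,0,-0.08,0,0,0,0],[0,0,-0.14,0,0,0,0],[0,0,-0.2,0,0,0,0],[0,0,-0.3,0,0,0,0],[0,0,-0.4,0,0,0,0],[0,0,-0.4,0,0,0,0]]'; python3 - <<'E'
from h import *
w=cam('wrist','w12');s=cam('side','side10');o=bot.observe()
for n in('w12','side10'):
    A=bluepts([n],.4,.72,.08,.35,.19,.30,(5,18),130)[0]
    print(n,len(A),rect(A),cv2.minEnclosingCircle(A[:,:2].astype(np.float32)),np.percentile(A[:,2],[0,50,99]).round(4))
    B=A[A[:,2]>np.percentile(A[:,2],80)];print(cv2.minEnclosingCircle(B[:,:2].astype(np.float32)))
# rest
for n in('w2','w7','side0','scene0','w9'):
    C=cloud(load(n)).reshape(-1,3);k=(C[:,2]>.03)&(C[:,2]<.05)&(C[:,0]>.65)&(C[:,0]<.75)&(C[:,1]>-.045)&(C[:,1]<.05)
    Q=C[k]
    if len(Q)>10: print(n,len(Q),cv2.minEnclosingCircle(Q[:,:2].astype(np.float32)),rect(Q),np.percentile(Q[:,2],95))
print(o['position'])
E
```

```text
clock: 30.85
position: [0.4779, 0.2116, 0.1627]
tool_rot: [-3.141, -0.001, 0.0]
force: [-0.8, -1.6, 8.2]
grip_width: 0.011
finger_force: 79.1
clock: 31.72
position: [0.4779, 0.2119, 0.2437]
tool_rot: [-3.14, -0.002, 0.001]
force: [0.5, 0.3, -1.4]
grip_width: 0.0111
finger_force: 77.9
w12 48831 (array([0.5479, 0.211 ]), array([0.1145, 0.123 ]), 4.0) ((0.5530334711074829, 0.21136021614074707), 0.06263414025306702) [0.19   0.2163 0.2312]
((0.5531104803085327, 0.21136610209941864), 0.06257866322994232)
side10 716 (array([0.554 , 0.2084]), array([0.1253, 0.1103]), 59.9) ((0.5454022288322449, 0.21412405371665955), 0.06853844970464706) [0.1901 0.2127 0.2299]
((0.5454022288322449, 0.21412405371665955), 0.06853844970464706)
w2 1154 ((0.6899772882461548, 0.003109593875706196), 0.03472476825118065) (array([0.6897, 0.0032]), array([0.068 , 0.0666]), 1.1) 0.04032853357522404
w7 1587 ((0.6900890469551086, 0.0026099244132637978), 0.034511860460042953) (array([ 0.6933, -0.0069]), array([0.068 , 0.0479]), 18.3) 0.04057941890518725
side0 154 ((0.6842525005340576, 0.0018696356564760208), 0.03671198710799217) (array([0.6856, 0.0011]), array([0.0716, 0.0635]), 52.4) 0.040748156855967825
scene0 331 ((0.6912782192230225, 0.002632850082591176), 0.034744467586278915) (array([0.6909, 0.0038]), array([0.0681, 0.0657]), 17.2) 0.04081456199092469
w9 1450 ((0.6901469230651855, 0.002100345678627491), 0.0342617928981781) (array([0.6902, 0.0019]), array([0.067 , 0.0675]), 34.2) 0.04098538464671296
[0.47720282 0.21191985 0.24212789]
```

```bash
python3 -m inch '[[0.05,0.1,0,0,0,0,0],[0.15,0.25,0,0,0,0,0],[0.3,0.45,0,0,0,0,0],[0.45,0.65,0,0,0,0,0],[0.6,0.85,0,0,0,0,0],[0.685,1,0,0,0,0,0],[0.685,1,0,0,0,0,0],[0.685,1,0,0,0,0,0]]' 80; python3 - <<'E'
from h import *
w=cam('wrist','w13');o=bot.observe();print(o['position'],o['qpos'].round(2),move([.6145,.0032,.155],0))
A=bluepts(['w13'],.5,.85,-.15,.2,.19,.30,(5,18),130)[0]
print(len(A),cv2.minEnclosingCircle(A[:,:2].astype(np.float32)),A[:,2].max())
E
```

```text
clock: 32.83
position: [0.614, 0.0121, 0.2414]
tool_rot: [-3.141, 0.001, 0.0]
force: [0.7, 0.7, -0.8]
grip_width: 0.0107
finger_force: 77.8
[0.61405455 0.01264175 0.24153238] [-0.71  0.73  0.99  1.67 -0.67  1.12 -1.1 ] [ 0.003  0.047  0.433 -0.     0.001  0.001]
47325 ((0.6891161799430847, 0.011434840969741344), 0.06262049823999405) 0.22994654162243197
```

```bash
python3 -m inch '[[0.003,0.043,0.1,0,0,0,0],[0.003,0.043,0.2,0,0,0,0],[0.003,0.043,0.3,0,0,0,0],[0.003,0.043,0.4,0,0,0,0],[0.003,0.043,0.43,0,0,0,0],[0.003,0.043,0.43,0,0,0,0],[0.003,0.043,0.43,0,0,0,0]]' 80; python3 - <<'E'
from h import *
w=cam('wrist','w14');s=cam('side','side11');o=bot.observe();print(o['position'],move([.6147,.0037,.112],0))
A=bluepts(['w14'],.5,.85,-.15,.2,.11,.30,(5,18),130)[0]
print(len(A),cv2.minEnclosingCircle(A[A[:,2]>.13][:,:2].astype(np.float32)),A[:,2].max())
C=cloud(s).reshape(-1,3);k=(C[:,2]>.03)&(C[:,2]<.042)&(C[:,0]>.63)&(C[:,0]<.75)&(C[:,1]>-.055)&(C[:,1]<.06);print(cv2.minEnclosingCircle(C[k][:,:2].astype(np.float32)))
cv2.imwrite('pics/c13.png',cv2.resize(s['img'][120:240,280:440],(560,420),interpolation=cv2.INTER_CUBIC)[:,:,::-1])
E
```

```text
clock: 33.75
position: [0.6154, 0.0031, 0.1566]
tool_rot: [-3.142, -0.001, 0.0]
force: [0.1, -0.2, 0.4]
grip_width: 0.011
finger_force: 77.9
[0.61529102 0.00319972 0.15659239] [-0.003 -0.002  0.223 -0.    -0.001  0.   ]
44374 ((0.6905813813209534, 0.002361059421673417), 0.06285199522972107) 0.1458676976162531
((0.6841736435890198, 2.6208508643321693e-06), 0.035238854587078094)
```

View pics/c13.png

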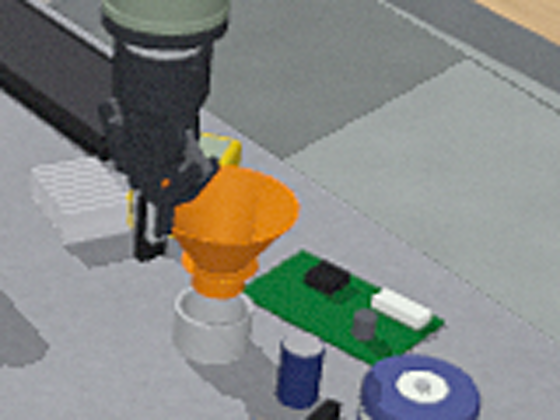

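The crop shows the funnel stem at (215,285), just above the rest's mouth at (213,305) and aligned with it. I'll lower and release.

```bash
python3 -m inch '[[-0.002,0,0.05,0,0,0,0],[-0.002,0,0.1,0,0,0,0],[-0.002,0,0.15,0,0,0,0],[-0.002,0,0.19,0,0,0,0],[-0.002,0,0.215,0,0,0,0],[-0.002,0,0.222,0,0,0,0],[-0.002,0,0.222,0,0,0,0]]' 80; python3 - <<'E'
from h import *
w=cam('wrist','w15')
A=bluepts(['w15'],.5,.85,-.15,.2,.07,.30,(5,18),130)[0]
print(len(A),cv2.minEnclosingCircle(A[A[:,2]>.085][:,:2].astype(np.float32)),np.percentile(A[:,2],[99,100]),bot.observe()['position'])
E
```

```text
clock: 34.72
position: [0.6148, 0.0028, 0.1126]
tool_rot: [-3.141, -0.001, -0.0]
force: [-7.7, 1.5, 16.9]
grip_width: 0.0111
finger_force: 80.9
42015 ((0.6893807649612427, 0.003249767702072859), 0.06294023990631104) [0.10062063 0.10277474] [0.61474159 0.00283352 0.11257924]
```

```bash
python3 -m inch '[[0,0,-0.008,0,0,0,0],[0,0,-0.008,0,0,0,0.2],[0,0,-0.008,0,0,0,0.4],[0,0,-0.008,0,0,0,0.5],[0,0,-0.2,0,0,0,0.5],[0,0,-0.45,0,0,0,0.6],[0,0,-0.7,0,0,0,0.8],[0,0,-0.7,0,0,0,1],[0,0,-0.7,0,0,0,1]]' 60; python3 - <<'E'
from h import *
w=cam('wrist','w16')
A=bluepts(['w16'],.5,.85,-.15,.2,.07,.30,(5,18),130)[0];A=A[A[:,2]<.11]
print(len(A),cv2.minEnclosingCircle(A[A[:,2]>.085][:,:2].astype(np.float32)),np.percentile(A[:,2],[99,100]))
r=A[A[:,2]>.096];print('rim plane',np.linalg.lstsq(np.c_[r[:,:2]-[.69,.003],np.ones(len(r))],r[:,2],rcond=None)[0].round(3))
s=cam('side','side12');c=cam('scene','scene12')
for n in('side12','scene12','w16','w14','w12'):
    G=bluepts([n],.45,.65,.12,.30,.01,.1,(40,85),60)[0]
    if len(G)>20: print(n,len(G),rect(G),cv2.minEnclosingCircle(G[G[:,2]>.08][:,:2].astype(np.float32)) if (G[:,2]>.08).sum()>5 else '',np.percentile(G[:,2],[1,99]).round(3))
print(move([.553,.209,.25],1.57),move([.50,.15,.25],1.0))
E
```

```text
clock: 35.9
position: [0.6145, 0.0034, 0.2513]
tool_rot: [-3.141, 0.0, 0.001]
force: [0.0, 0.1, -0.8]
grip_width: 0.0855
finger_force: 0.0
11149 ((0.6898139715194702, 0.0029419532511383295), 0.06252002716064453) [0.10066448 0.10229385]
rim plane [-0.     0.001  0.099]
side12 531 (array([0.5491, 0.2076]), array([0.0683, 0.0569]), 57.5) ((0.5528002381324768, 0.20506326854228973), 0.03394373878836632) [0.011 0.091]
scene12 1029 (array([0.5565, 0.2087]), array([0.0615, 0.0563]), 1.1) ((0.5551121234893799, 0.2103097140789032), 0.03152991458773613) [0.011 0.09 ]
w16 4273 (array([0.5551, 0.2087]), array([0.0587, 0.06  ]), 30.2) ((0.5551225543022156, 0.20913991332054138), 0.030492175370454788) [0.013 0.091]
w14 7366 (array([0.5542, 0.2072]), array([0.0565, 0.0608]), 63.7) ((0.5545780658721924, 0.20761369168758392), 0.030718188732862473) [0.012 0.091]
w12 968 (array([0.5533, 0.2098]), array([0.0516, 0.0537]), 64.2) ((0.5514432191848755, 0.2112986147403717), 0.025501102209091187) [0.011 0.09 ]
[-3.060e-01 -1.029e+00  4.000e-03 -1.000e-03  1.000e-03 -9.990e-01] [-0.571 -0.734  0.004 -0.     0.001 -0.636]
```

```bash
python3 - <<'E'
from h import *
for n in('scene0','side0','side12','w1','w11','w12'):
    for zr in((.028,.04),(.08,.096)):
        P=bluepts([n],.38,.65,.27,.56,*zr,(100,125),80)[0]
        if len(P)>20: print(n,zr,len(P),rect(P),P[:,2].max().round(3))
E
```

```text
scene0 (0.028, 0.04) 670 (array([0.5027, 0.3951]), array([0.1256, 0.1782]), 5.4) 0.04
scene0 (0.08, 0.096) 440 (array([0.5225, 0.455 ]), array([0.0753, 0.0695]), 5.2) 0.092
side0 (0.028, 0.04) 235 (array([0.4974, 0.3932]), array([0.1251, 0.1842]), 4.1) 0.04
side0 (0.08, 0.096) 156 (array([0.518 , 0.4523]), array([0.0766, 0.0766]), 4.7) 0.092
side12 (0.028, 0.04) 265 (array([0.4969, 0.395 ]), array([0.1222, 0.1857]), 4.6) 0.04
side12 (0.08, 0.096) 163 (array([0.5182, 0.4539]), array([0.075 , 0.0762]), 5.0) 0.092
w11 (0.028, 0.04) 2950 (array([0.5017, 0.3967]), array([0.1203, 0.1816]), 5.2) 0.04
w11 (0.08, 0.096) 1473 (array([0.522 , 0.4528]), array([0.0705, 0.0655]), 4.4) 0.092
w12 (0.028, 0.04) 2278 (array([0.5007, 0.4088]), array([0.1201, 0.1573]), 5.4) 0.04
w12 (0.08, 0.096) 1519 (array([0.522 , 0.4527]), array([0.0701, 0.0648]), 4.9) 0.092
```

```bash
python3 -m inch '[[-0.05,-0.1,0,0,0,-0.11,1],[-0.1,-0.25,0,0,0,-0.22,1],[-0.2,-0.4,0,0,0,-0.33,1],[-0.25,-0.55,0,0,0,-0.44,1],[-0.3,-0.7,0,0,0,-0.55,1],[-0.3,-0.85,0,0,0,-0.66,1],[-0.3,-1,0,0,0,-0.77,1],[-0.3,-1,0,0,0,-0.88,1],[-0.3,-1,0,0,0,-0.99,1],[-0.3,-1,0,0,0,-1,1],[-0.3,-1,0,0,0,-1,1]]'; python3 - <<'E'
from h import *
w=cam('wrist','w17');print(bot.observe()['qpos'].round(2))
G=bluepts(['w17'],.45,.65,.12,.30,.01,.1,(40,85),60)[0];T=G[G[:,2]>.085]
print(len(T),cv2.minEnclosingCircle(T[:,:2].astype(np.float32)),rect(T),np.percentile(T[:,2],99))
for zr in((.028,.04),(.08,.096)):
    P=bluepts(['w17'],.38,.65,.27,.56,*zr,(100,125),80)[0];print(zr,len(P),rect(P))
cv2.imwrite('pics/c14.png',cv2.resize(w['img'],(700,525))[:,:,::-1])
E
```

```text
clock: 37.42
position: [0.5545, 0.2029, 0.2513]
tool_rot: [-3.141, 0.0, 1.567]
force: [-0.4, 0.1, -0.1]
grip_width: 0.0852
finger_force: 0.0
[-0.87  0.54  0.62  1.71 -0.36  1.01 -0.13]
760 ((0.5547774434089661, 0.20980557799339294), 0.029865654185414314) (array([0.5546, 0.21  ]), array([0.0589, 0.0582]), 83.8) 0.09133300116954714
(0.028, 0.04) 1611 (array([0.5064, 0.3485]), array([0.1203, 0.0832]), 5.1)
(0.08, 0.096) 0 (array([0., 0.]), array([0., 0.]), 0.0)
```

The fitted tray is at (0.5015, 0.3965) with yaw 5.2°, and the jar is at (0.5547, 0.2097) with its top at 0.091. I'll grasp the jar.

```bash
python3 -m inch '[[0.033,0,0.15,0,0,0,1],[0.033,0,0.35,0,0,0,1],[0.033,0,0.55,0,0,0,1],[0.033,0,0.75,0,0,0,1],[0.033,0,0.88,0,0,0,1],[0.033,0,0.955,0,0,0,1],[0.033,0,0.955,0,0,0,1],[0.033,0,0.955,0,0,0,0.4],[0.033,0,0.955,0,0,0,0.4],[0.033,0,0.955,0,0,0,0.4],[0.033,0,0.955,0,0,0,0.4],[0.033,0,0.955,0,0,0,0.4],[0.033,0,0.955,0,0,0,0.4]]' 50 && python3 -m inch '[[0,0,-0.04,0,0,0,0.4],[0,0,-0.1,0,0,0,0.4],[0,0,-0.2,0,0,0,0.4],[0,0,-0.3,0,0,0,0.4],[0,0,-0.35,0,0,0,0.4],[0,0,-0.35,0,0,0,0.4]]'; python3 - <<'E'
from h import *
w=cam('wrist','w18');G=bluepts(['w18'],.45,.65,.12,.30,.1,.2,(40,85),60)[0];T=G[G[:,2]>np.percentile(G[:,2],95)-.006]
print(len(G),rect(T),np.percentile(G[:,2],[1,50,99]).round(3))
s=cam('side','side13');G=bluepts(['side13'],.45,.65,.12,.30,.02,.2,(40,85),60)[0];print(len(G),np.percentile(G[:,2],[1,99]).round(3),rect(G))
print(bot.observe()['position'],move([.505,.363,.13],1.66))
E
```

```text
clock: 39.1
position: [0.555, 0.21, 0.0618]
tool_rot: [3.14, -0.001, 1.571]
force: [-1.1, -0.1, 5.9]
grip_width: 0.058
finger_force: 53.0
clock: 39.85
position: [0.5548, 0.21, 0.1315]
tool_rot: [3.14, -0.001, 1.571]
force: [0.8, 1.7, -3.1]
grip_width: 0.058
finger_force: 54.1
17500 (array([0.5697, 0.2074]), array([0.0571, 0.09  ]), 74.4) [0.101 0.142 0.16 ]
554 [0.069 0.159] (array([0.5523, 0.2058]), array([0.0698, 0.0561]), 31.8)
[0.55428455 0.20975433 0.13027482] [ 0.766 -0.246  0.001 -0.     0.    -0.056]
```

```bash
python3 -m inch '[[0.1,-0.03,0,0,0,0,0.4],[0.25,-0.08,0,0,0,-0.02,0.4],[0.4,-0.13,0,0,0,-0.04,0.4],[0.55,-0.18,0,0,0,-0.056,0.4],[0.7,-0.22,0,0,0,-0.056,0.4],[0.76,-0.246,0,0,0,-0.056,0.4],[0.76,-0.246,0,0,0,-0.056,0.4],[0.76,-0.246,0.1,0,0,-0.056,0.4],[0.76,-0.246,0.2,0,0,-0.056,0.4],[0.76,-0.246,0.27,0,0,-0.056,0.4],[0.76,-0.246,0.31,0,0,-0.056,0.4],[0.76,-0.246,0.316,0,0,-0.056,0.4],[0.76,-0.246,0.316,0,0,-0.056,0.4]]' 50; python3 - <<'E'
from h import *
print(move([.505,.363,.0645],1.66))
E
```

```text
clock: 41.58
position: [0.5055, 0.3617, 0.0675]
tool_rot: [3.141, -0.0, 1.659]
force: [-0.6, 0.1, -1.0]
grip_width: 0.0579
finger_force: 54.0
[ 0.007 -0.002  0.015  0.    -0.    -0.001]
```

```bash
python3 -m inch '[[0,0,0.005,0,0,0,0.4],[0,0,0.01,0,0,0,0.4],[0,0,0.01,0,0,0,0.4]]' 50; python3 -m inch '[[0,0,0,0,0,0,0.75],[0,0,0,0,0,0,0.85],[0,0,0,0,0,0,0.85],[0,0,0,0,0,0,0.85],[0,0,-0.15,0,0,0,0.9],[0,0,-0.4,0,0,0,0.9],[0,0,-0.7,0,0,0,0.9],[0,0,-1,0,0,0,0.9],[0,0,-1,0,0,0,0.9]]' 50; python3 - <<'E'
from h import *
w=cam('wrist','w19');s=cam('side','side14');c=cam('scene','scene14');o=bot.observe();print(o['position'])
for n in('w19','side14','scene14'):
    G=bluepts([n],.42,.62,.28,.45,.05,.2,(40,85),60)[0]
    if len(G)>20:print(n,len(G),rect(G[G[:,2]>.085]),np.percentile(G[:,2],[1,99]).round(4))
# resistor
for n in('side0','side14','scene14','w2','w9','w10'):
    P=bluepts([n],.4,.62,-.5,-.33,.08,.18,(12,30),120)[0]
    if len(P)>10:
        T=P[P[:,2]>.14];print(n,len(P),rect(P),P[:,2].max().round(4),T.mean(0).round(4) if len(T) else '')
E
```

```text
clock: 41.95
position: [0.5055, 0.3619, 0.0667]
tool_rot: [3.141, -0.001, 1.659]
force: [-6.3, -3.0, 18.0]
grip_width: 0.0577
finger_force: 56.0
clock: 43.08
position: [0.5068, 0.3623, 0.2699]
tool_rot: [3.136, -0.004, 1.659]
force: [-0.5, 0.8, -0.6]
grip_width: 0.077
finger_force: 0.0
[0.5049135  0.36168171 0.26478068]
w19 1553 (array([0.5055, 0.3623]), array([0.0588, 0.0582]), 82.2) [0.0508 0.096 ]
side14 334 (array([0.5009, 0.3584]), array([0.0599, 0.0596]), 15.6) [0.0516 0.0961]
scene14 759 (array([0.5074, 0.3611]), array([0.0575, 0.0599]), 45.3) [0.0507 0.0963]
side0 276 (array([ 0.476 , -0.4139]), array([0.0204, 0.0187]), 11.2) 0.1726 [ 0.4742 -0.4154  0.159 ]
side14 275 (array([ 0.4761, -0.4139]), array([0.0213, 0.018 ]), 24.1) 0.1729 [ 0.474  -0.4154  0.1593]
scene14 204 (array([ 0.4832, -0.4092]), array([0.0189, 0.017 ]), 15.3) 0.1715 [ 0.485  -0.4083  0.1553]
```

The jar is upright in the bay at (0.5055, 0.3623) with its top at 0.096. I'll go to the resistor.

```bash
python3 -m inch '[[-0.25,0,-0.05,0,0,0,0.6],[-0.5,0,-0.1,0,0,0,0.6],[-0.75,0,-0.1,0,0,0,0.6],[-1,0,-0.1,0,0,0,0.6],[-1,0,-0.1,0,0,0,0.6],[-1,0,-0.1,0,0,0,0.6]]' 60 && python3 -m inch '[[-0.25,0,0,0,0,0.1,0.6],[-0.5,0,0,0,0,0.2,0.6],[-0.75,0,0,0,0,0.3,0.6],[-1,0,0,0,0,0.4,0.6],[-1,0,0,0,0,0.5,0.6],[-1,0,0,0,0,0.6,0.6],[-1,0,0,0,0,0.6,0.6]]'; python3 - <<'E'
from h import *
print(bot.observe()['qpos'].round(2),move([.42,-.38,.28],0))
E
```

```text
clock: 43.98
position: [0.5226, 0.1629, 0.2846]
tool_rot: [-3.14, 0.0, 1.659]
force: [-0.0, 1.0, 0.7]
grip_width: 0.0512
finger_force: 0.0
clock: 44.85
position: [0.5407, -0.0355, 0.2847]
tool_rot: [-3.141, 0.002, 0.719]
force: [-0.4, 0.4, 0.4]
grip_width: 0.0512
finger_force: 0.0
[-0.69  0.5   0.93  1.81 -0.46  1.07 -0.44] [-1.589e+00  8.980e-01  2.600e-02  0.000e+00  1.000e-03  4.580e-01]
```

```bash
python3 -m inch '[[-0.2,0.1,0,0,0,0.08,0.6],[-0.4,0.22,0,0,0,0.16,0.6],[-0.6,0.34,0,0,0,0.24,0.6],[-0.8,0.45,0,0,0,0.32,0.6],[-1,0.57,0,0,0,0.4,0.6],[-1,0.57,0,0,0,0.458,0.6],[-1,0.57,0,0,0,0.458,0.6],[-1,0.57,0,0,0,0.458,0.6]]'; python3 - <<'E'
from h import *
print(bot.observe()['qpos'].round(2),move([.46,-.40,.28],0))
w=cam('wrist','w20')
P=bluepts(['w20'],.4,.62,-.5,-.33,.08,.18,(12,30),120)[0]
T=P[P[:,2]>.15];print(len(P),rect(T),P[:,2].max().round(4),T.mean(0).round(4))
E
```

```text
clock: 45.85
position: [0.4651, -0.2532, 0.2852]
tool_rot: [-3.141, 0.0, 0.003]
force: [-0.2, 1.2, -0.2]
grip_width: 0.0512
finger_force: 0.0
[-0.36  0.56  1.11  1.84 -0.56  1.1  -0.61] [-0.028  0.734  0.026 -0.     0.     0.002]
1286 (array([ 0.4805, -0.4111]), array([0.019 , 0.0189]), 49.0) 0.1719 [ 0.4814 -0.4093  0.1667]
```

```bash
python3 -m inch '[[0.02,0.2,0,0,0,0,0.6],[0.05,0.4,0,0,0,0,0.6],[0.077,0.6,0,0,0,0,0.6],[0.077,0.75,0,0,0,0,0.6],[0.077,0.79,0,0,0,0,0.6],[0.077,0.79,0,0,0,0,0.6],[0.077,0.79,0,0,0,0,0.6]]'; python3 - <<'E'
from h import *
w=cam('wrist','w21')
P=bluepts(['w21'],.4,.62,-.5,-.33,.08,.18,(12,30),120)[0]
T=P[P[:,2]>.165];print(len(P),rect(T),P[:,2].max().round(4),T.mean(0).round(4))
print(bot.observe()['qpos'].round(2),bot.observe()['position'],move([.4805,-.411,.14],0))
cv2.imwrite('pics/c15.png',cv2.resize(w['img'],(560,420))[:,:,::-1])
E
```

```text
clock: 46.78
position: [0.4801, -0.4109, 0.2854]
tool_rot: [-3.141, -0.0, -0.001]
force: [0.3, 0.5, -0.1]
grip_width: 0.0515
finger_force: 0.0
726 (array([ 0.4807, -0.4115]), array([0.0184, 0.0189]), 77.0) 0.1721 [ 0.4811 -0.4116  0.1698]
[ 0.04  0.7   0.99  1.57 -0.61  1.21 -0.43] [ 0.48016718 -0.41091721  0.28549411] [ 0.001  0.001  0.727 -0.    -0.    -0.001]
```

View pics/c15.png

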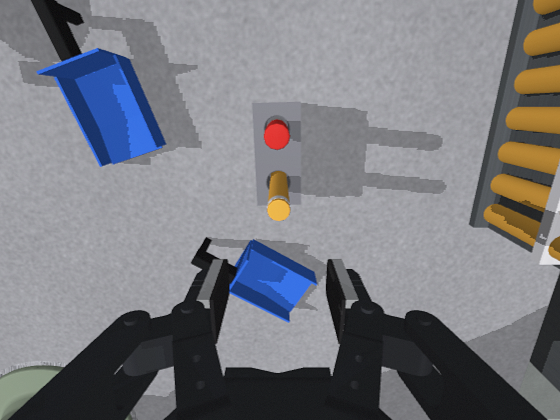

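The wrist view shows the gold rod centred at (278,210), the driver at (277,133) and the empty scoop at (105,105). I'll descend and grip.

```bash
python3 -m inch '[[0.002,0.002,0.15,0,0,0,0.6],[0.002,0.002,0.3,0,0,0,0.6],[0.002,0.002,0.45,0,0,0,0.6],[0.002,0.002,0.6,0,0,0,0.6],[0.002,0.002,0.7,0,0,0,0.6],[0.002,0.002,0.725,0,0,0,0.6],[0.002,0.002,0.725,0,0,0,0.6],[0.002,0.002,0.725,0,0,0,0],[0.002,0.002,0.725,0,0,0,0],[0.002,0.002,0.725,0,0,0,0],[0.002,0.002,0.725,0,0,0,0],[0.002,0.002,0.725,0,0,0,0]]' 60 && python3 -m inch '[[0,0,-0.05,0,0,0,0],[0,0,-0.12,0,0,0,0],[0,0,-0.22,0,0,0,0],[0,0,-0.32,0,0,0,0],[0,0,-0.45,0,0,0,0],[0,0,-0.6,0,0,0,0],[0,0,-0.75,0,0,0,0],[0,0,-0.75,0,0,0,0],[0,0,-0.75,0,0,0,0]]'; python3 - <<'E'
from h import *
w=cam('wrist','w22');s=cam('side','side15')
P=bluepts(['side15'],.4,.62,-.5,-.33,.06,.35,(12,30),120)[0]
print(len(P),rect(P),np.percentile(P[:,2],[1,99]).round(4))
for a,b in((.1,.2),(.2,.25),(.29,.33)):
    T=P[(P[:,2]>a)&(P[:,2]<b)]
    if len(T):print(a,T.mean(0).round(4))
print(bot.observe()['position'],move([.5213,.4545,.27],1.66),bot.observe()['qpos'].round(2))
E
```

```text
clock: 48.32
position: [0.4804, -0.4126, 0.1413]
tool_rot: [3.141, -0.001, -0.003]
force: [-0.3, 1.4, 6.4]
grip_width: 0.0184
finger_force: 58.3
clock: 49.45
position: [0.4799, -0.4122, 0.2905]
tool_rot: [-3.141, -0.0, -0.003]
force: [-0.0, -0.3, -1.6]
grip_width: 0.0184
finger_force: 58.6
454 (array([ 0.4731, -0.4129]), array([0.0199, 0.0208]), 5.6) [0.1617 0.3196]
0.1 [ 0.4715 -0.4175  0.1838]
0.2 [ 0.4717 -0.4172  0.2252]
0.29 [ 0.4704 -0.4129  0.3078]
[ 0.47989269 -0.41217207  0.2899454 ] [ 1.950e-01 -4.334e+00  1.020e-01 -1.000e-03 -0.000e+00 -1.059e+00] [ 0.04  0.7   0.99  1.56 -0.61  1.22 -0.43]
```

```bash
python3 -m inch '[[0,-0.1,0,0,0,0,0],[0.02,-0.3,0,0,0,0,0],[0.04,-0.55,0,0,0,0,0],[0.06,-0.8,0,0,0,0,0],[0.06,-1,0,0,0,0,0]]' 60 && python3 -m inch '[[0.02,-0.25,0,0,0,-0.05,0],[0.04,-0.5,0,0,0,-0.1,0],[0.06,-0.75,0,0,0,-0.2,0],[0.06,-1,0,0,0,-0.3,0],[0.06,-1,0,0,0,-0.4,0],[0.06,-1,0,0,0,-0.5,0],[0.06,-1,0,0,0,-0.5,0]]'; python3 - <<'E'
from h import *
print(move([.5213,.25,.28],1.66),bot.observe()['qpos'].round(2))
E
```

```text
clock: 50.18
position: [0.4925, -0.2104, 0.2899]
tool_rot: [-3.141, 0.001, -0.002]
force: [0.6, -0.1, 0.2]
grip_width: 0.0187
finger_force: 58.7
clock: 51.05
position: [0.5049, -0.0126, 0.2903]
tool_rot: [-3.141, -0.0, 0.782]
force: [0.1, -0.4, -0.7]
grip_width: 0.0188
finger_force: 58.7
[ 0.983 -0.874  0.052 -0.    -0.    -0.559] [-0.81  0.43  0.98  1.89 -0.41  1.04 -0.44]
```

```bash
python3 -m inch '[[0.15,-0.13,0,0,0,-0.1,0],[0.35,-0.3,0,0,0,-0.2,0],[0.55,-0.5,0,0,0,-0.3,0],[0.75,-0.7,0,0,0,-0.4,0],[0.95,-0.87,0,0,0,-0.5,0],[0.98,-0.87,0,0,0,-0.559,0],[0.98,-0.87,0,0,0,-0.559,0]]' 60; python3 - <<'E'
from h import *
print(bot.observe()['position'],move([.5213,.4545,.28],1.66),bot.observe()['qpos'].round(2))
E
```

```text
clock: 51.92
position: [0.5215, 0.2489, 0.2899]
tool_rot: [-3.141, 0.001, 1.657]
force: [-0.1, 0.7, -0.3]
grip_width: 0.0185
finger_force: 58.8
[0.5214535  0.2488696  0.28986877] [ 1.024e+00  8.800e-02  4.800e-02 -0.000e+00  1.000e-03 -2.000e-03] [-1.02  0.49  0.69  1.7  -0.34  1.08 -0.14]
```

```bash
python3 -m inch '[[0.1,0.01,0,0,0,0,0],[0.3,0.03,0,0,0,0,0],[0.5,0.05,0,0,0,0,0],[0.7,0.07,0,0,0,0,0],[0.9,0.088,0,0,0,0,0],[1,0.088,0,0,0,0,0],[1,0.088,0,0,0,0,0],[1,0.088,0,0,0,0,0]]' 60; python3 - <<'E'
from h import *
w=cam('wrist','w23');s=cam('side','side16');c=cam('scene','scene16')
for n in('w23','scene16','side16','w19'):
    P=bluepts([n],.38,.65,.27,.56,.08,.096,(100,125),80)[0]
    if len(P)>20: print(n,len(P),rect(P))
    Q=bluepts([n],.45,.6,.38,.52,.1,.3,(12,30),120)[0]
    if len(Q)>20:
        print(' rod',len(Q),np.percentile(Q[:,2],[1,99]).round(3),Q[Q[:,2]<np.percentile(Q[:,2],20)].mean(0).round(4),Q[Q[:,2]>np.percentile(Q[:,2],80)].mean(0).round(4))
print(bot.observe()['position'])
cv2.imwrite('pics/c16.png',np.hstack([cv2.resize(s['img'][60:240,150:330],(400,400)),cv2.resize(c['img'][130:310,360:540],(400,400))])[:,:,::-1])
E
```

```text
clock: 52.92
position: [0.5215, 0.4484, 0.2906]
tool_rot: [3.141, 0.001, 1.658]
force: [-0.3, 0.2, -0.5]
grip_width: 0.0184
finger_force: 58.8
w23 1065 (array([0.522 , 0.4552]), array([0.0701, 0.0678]), 5.0)
 rod 2590 [0.175 0.3  ] [0.5204 0.4565 0.2005] [0.5207 0.4566 0.2945]
scene16 452 (array([0.5232, 0.4547]), array([0.073 , 0.0688]), 5.1)
 rod 439 [0.175 0.293] [0.5284 0.4463 0.1848] [0.5268 0.4453 0.2662]
side16 161 (array([0.517 , 0.4308]), array([0.1271, 0.0792]), 86.3)
 rod 198 [0.168 0.299] [0.5145 0.4412 0.1825] [0.5186 0.4397 0.2844]
w19 1586 (array([0.5263, 0.4125]), array([0.07  , 0.1526]), 5.5)
[0.52140154 0.44874813 0.29076938]
```

View pics/c16.png

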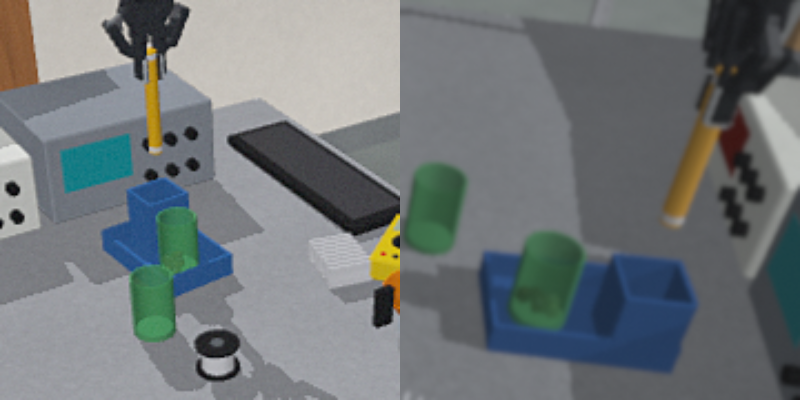

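The rod hangs vertical above the pocket, and the jar with blocks stands in the bay. I'll lower.

```bash
python3 -m inch '[[0.03,0,0.1,0,0,0,0],[0.03,0,0.25,0,0,0,0],[0.03,0,0.4,0,0,0,0],[0.03,0,0.55,0,0,0,0],[0.03,0,0.68,0,0,0,0],[0.03,0,0.74,0,0,0,0],[0.03,0,0.76,0,0,0,0],[0.03,0,0.77,0,0,0,0],[0.03,0,0.77,0,0,0,0]]' 60
```

```text
clock: 54.2
position: [0.5207, 0.456, 0.137]
tool_rot: [3.141, -0.001, 1.661]
force: [0.7, 0.0, -0.2]
grip_width: 0.0186
finger_force: 58.8
```

```bash
python3 -m inch '[[0,0,0.005,0,0,0,0],[0,0,0.01,0,0,0,0],[0,0,0.01,0,0,0,0]]' 60; python3 -m inch '[[0,0,0,0,0,0,0.25],[0,0,0,0,0,0,0.35],[0,0,0,0,0,0,0.5],[0,0,0,0,0,0,0.5],[0,0,-0.1,0,0,0,0.5],[0,0,-0.3,0,0,0,0.5],[0,0,-0.5,0,0,0,0.6],[0,0,-0.8,0,0,0,0.6],[0,0,-0.8,0,0,0,0.6],[0,0,-0.8,0,0,0,0.6]]'; python3 - <<'E'
from h import *
w=cam('wrist','w24');s=cam('side','side17');c=cam('scene','scene17')
for n in('w24','scene17','side17'):
    Q=bluepts([n],.45,.6,.38,.52,.07,.3,(12,30),120)[0]
    if len(Q)>20: print(n,len(Q),np.percentile(Q[:,2],[1,99]).round(3),Q[Q[:,2]<np.percentile(Q[:,2],20)].mean(0).round(4),Q[Q[:,2]>np.percentile(Q[:,2],80)].mean(0).round(4))
    A=bluepts([n],.5,.85,-.15,.2,.07,.30,(5,18),130)[0];A=A[A[:,2]<.12]
    if len(A)>20:print(' funnel',rect(A),A[:,2].max().round(3))
    G=bluepts([n],.42,.62,.28,.45,.05,.2,(40,85),60)[0]
    if len(G)>20:print(' jar',rect(G[G[:,2]>.085]),np.percentile(G[:,2],[99]).round(4))
    P=np.vstack(bluepts([n],.45,.70,-.3,-.1,.01,.04))
    if len(P)>20:print(' scoop',rect(P))
cv2.imwrite('pics/c17.png',cv2.resize(c['img'],(800,600))[:,:,::-1])
E
```

```text
clock: 54.58
position: [0.5212, 0.4563, 0.1363]
tool_rot: [3.14, -0.002, 1.661]
force: [-3.1, -0.8, 16.0]
grip_width: 0.0187
finger_force: 60.9
clock: 55.82
position: [0.5204, 0.4557, 0.2953]
tool_rot: [3.141, -0.001, 1.661]
force: [0.0, 0.2, -0.5]
grip_width: 0.0511
finger_force: 0.0
w24 661 [0.072 0.166] [0.5198 0.4639 0.0918] [0.5211 0.4567 0.1654]
 jar (array([0.5054, 0.3623]), array([0.0581, 0.0593]), 5.4) [0.0958]
scene17 310 [0.074 0.166] [0.5277 0.4541 0.083 ] [0.524  0.4546 0.1598]
 funnel (array([0.6911, 0.0023]), array([0.1231, 0.1192]), 32.3) 0.102
 jar (array([0.5077, 0.3608]), array([0.0583, 0.0602]), 37.0) [0.096]
 scoop (array([ 0.5126, -0.198 ]), array([0.1159, 0.0766]), 24.1)
side17 126 [0.075 0.165] [0.5141 0.4497 0.0838] [0.5158 0.4525 0.1577]
 funnel (array([0.6898, 0.0015]), array([0.1255, 0.1155]), 68.4) 0.102
 jar (array([0.5007, 0.3596]), array([0.0617, 0.0562]), 86.1) [0.0956]
 scoop (array([ 0.5767, -0.1689]), array([0.2704, 0.0797]), 24.0)
```

View pics/c17.png

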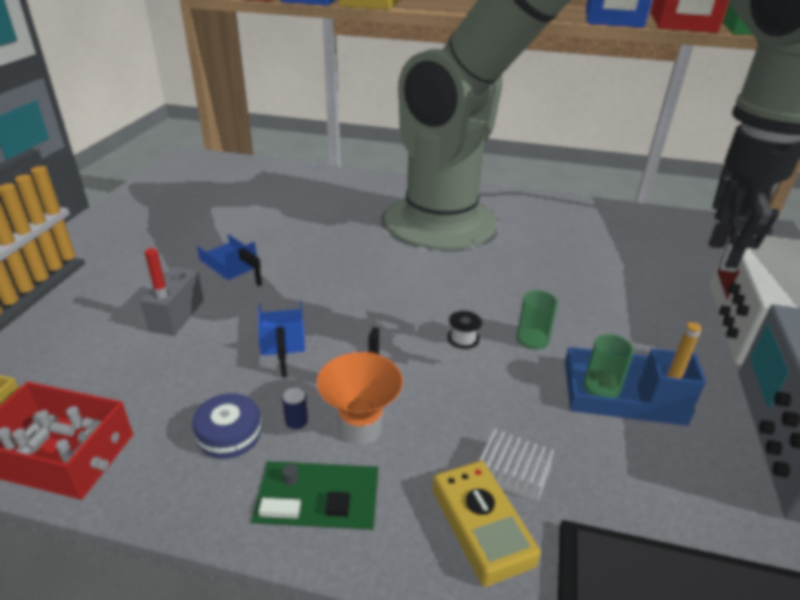

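The final scene shows the rod in the pocket at (687,350), the jar in the bay at (608,365) and the funnel in the rest at (360,395). The scoop on the bench is at (282,330), a few centimetres from where I left it. I'll check it is flat before handing in.

```bash
python3 - <<'E'
from h import *
P=np.vstack(bluepts(['scene17','w21'],.42,.68,-.3,-.1,.028,.042))
print(len(P),rect(P),np.percentile(P[:,2],[50,90,99]).round(3))
for n in('scene17','side17'):
    d=load(n);C=cloud(d);v=d['img'].max(-1)
    m=(v<60)&np.isfinite(C).all(-1)&(C[...,2]>.045)&(C[...,2]<.09)&(C[...,0]>.5)&(C[...,0]<.72)&(C[...,1]<-.1)&(C[...,1]>-.25)
    Q=C[m];T=Q[Q[:,2]>.055]
    print(n,len(Q),rect(Q),np.percentile(Q[:,2],[50,95]).round(4),np.linalg.lstsq(np.c_[T[:,:2]-T[:,:2].mean(0),np.ones(len(T))],T[:,2],rcond=None)[0].round(3))
E
```

```text
1562 (array([ 0.5433, -0.1993]), array([0.1294, 0.1063]), 17.9) [0.035 0.037 0.042]
scene17 85 (array([ 0.5937, -0.1622]), array([0.0572, 0.0093]), 23.5) [0.0633 0.0652] [-0.043 -0.003  0.063]
side17 88 (array([ 0.588 , -0.1652]), array([0.0546, 0.0144]), 23.1) [0.0619 0.0655] [-0.123  0.243  0.062]
```

The handle top is still at about 0.064, so the scoop lies flat; it was only knocked aside. Handing in.

```bash
python3 -c "
from workcell import bot
print(bot.job_done())"
```

```text
the job is handed in; nothing more can be done
None
```

The job is done and handed in: all five blocks are in the jar, the jar stands in the tray bay, the funnel sits in its rest, the resistor stands in the tall pocket, and the scoop lies flat on the bench, though it was later knocked a few centimetres from where I set it down.

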